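# Fetch the rear sizing gauge from a crowded rack arm

## Task

The sizing gauge with the square window hangs at the back of the full rack arm, behind two others. Take the two front gauges off and hang them on the empty arm of the spare rack, each slid past the sprung catch and right home one behind the other; then take the square-window gauge and stand it upright in the slot of the wooden block, fully down. The racks' arms are only clamped by a thumbscrew and the spare one may sit anywhere within 40 mm of height, so feel for it and never push on a rack harder than 30 N; keep the gauges upright and leave the loupe and the pot where they stand.

Things in the scene. Friction and masses are not known exactly. Their poses are not given: they have to be found in the camera images.
- rack_full: Loaded rack, fixed to the bench. Origin on the bench under the middle of its post; z up, x along its level arm and back to the post (the arm points to -x), y sideways. Foot 170 x 100, 12 high; post up to 178 high; clamp block 34 (x) x 42 (y) x 30 at the arm's height, black thumbscrew at +y. Arm: square steel bar 10 x 10 at y = 0, centre line 135 mm above the bench.
- rack_full_stop (a point): Inner end of the loaded arm: middle of the face of a square stop 18 x 18, at x = -28 mm, y = 0, 135 up in the rack's frame. Three gauges hang on the arm with collars nearly face to face, pitch 30.5 mm: the square-window one innermost (grip centre x = -43), then two with round holes in either order. From here the arm runs 114 mm at full section, then a nose 10 long tapering to 7.2 across.
- rack_spare: Empty spare rack, fixed; same pattern, frame and sizes as the loaded one; the two may stand either way round. Its arm (also at y = 0, stop face at x = -28, full section to x = -142, nose to -152 mm) has its centre line somewhere between 120 and 160 mm above the bench: clamped by hand, not told by any pose. Home: first gauge touches the stop (grip centre x = -43), next one touches the first (x = -73).
- rack_spare_post (a point): Middle of the top of the spare rack's post, 178 mm above the bench; axes as its rack. On top of each rack's arm a small roof-shaped sprung catch (ramps 1 in 2) at x = -132 mm stands 3 mm proud, from x = -124 to -140: a collar slid along the arm rides over it either way with about 2 to 10 N of push, and it springs up again behind.
- gauge_small_grip (a point): Centre of the grip of the gauge with a small round hole (18 across) in its plate, one of the two front ones. Grip: ribbed black block on top, 20 wide (y) x 18 (x), from 27 below to 17 above this point. Axes: z up, x along the bore, y across the plate. Bore centre 39 below this point, plate's lower edge 114 below. Mass 0.10 to 0.18 kg.
- gauge_large_grip (a point): Centre of the grip of the gauge with a large round hole (36 across) in its plate, the other front one. Otherwise the same as the small-hole gauge. A gauge hanging on an arm rests with the top of its bore on the bar, so that this point is 37.5 mm above the arm's centre line.
- gauge_square_grip (a point): Centre of the grip of the gauge with a square window (26 x 26) in its plate, the rear one, to be fetched. Otherwise the same as the other gauges.
- gauge_small: The small-hole gauge; origin at the middle of its plate's lower edge, 114 mm below its grip centre. All gauges: 130 tall; steel plate 52 wide (y), 5 thick (x), 64 tall; above it a black collar 28 wide, 28 tall, 30 long along x with a square bore 13 x 13 right through along x (1.5 mm play all round the bar), then the grip.
- gauge_large: The large-hole gauge; origin at the middle of its plate's lower edge, 114 mm below its grip centre
- gauge_square: The square-window gauge; origin at the middle of its plate's lower edge, 114 mm below its grip centre
- block: wooden bench block, fixed, 50 (x) x 84 (y) x 36 high, origin under its centre; a slot along its y axis through the centre, 7.5 wide (x) x 56 long (y) x 20 deep, floor at z = 16 mm; with a gauge fully down in it (either way round) its grip centre is at z = 130 mm
- loupe: small black eye loupe, 35 across, 27 high, standing on the bench, to be left alone; origin under its centre
- pot_a: small clear pot with a blue lid, 52 across, 50 high, standing on the bench, to be left alone; origin under its centre. (The magnifier lamp's head hangs over the right of the bench, about x = 0.55 to 0.8 m, y = -0.28 to -0.5 m, and arms can strike it: pass nearer the robot.)
Not all that is in view belongs to the job. Leave any green or red look-alike of the gauge_square alone.

How it is judged:
By the outcome, as a careful person would: the job done as asked, in the order asked, and still so for the second after the job is handed in, with the robot touching nothing.
It also fails if it takes over 72 s, if anything falls off the work surface, if the arm or the gripper's body presses on something with over 40 N, if the wrist force passes 120 N, or if a joint passes its speed limit or range.

## Robot

A 6-joint arm with a two-finger parallel gripper is mounted at the origin on a cart in front of the work surface, level with it; the furniture and walls round the work are solid. World frame = base frame: x ahead of the robot, y to its left, z up, the work surface at z = 0. Lengths are in m, angles in rad, forces in N, time in s.
With the tool pointing down it reaches from about 0.4 to 0.825 m from the base axis. Payload 7 kg.
Tool frame: the origin (TCP) lies on the front face of the gripper's body, between the roots of the fingers; the fingertips stand 73 mm ahead of it and the grasp point (between the pads) lies 54 mm ahead of it (bot.tcp_to_tips is the distance from the TCP to the fingertips, in m); x points along the fingers, y is the direction in which the jaws open and shut, and the axes are right-handed (so a half turn about x gives the same grasp; the last joint's range is limited). The gripper opens to 85 mm and grips with 20 to 120 N. Pads are 22 mm wide; open, the fingers measure 114 mm over their backs; the gripper's body (76 mm by 85 mm) begins 54 mm behind the grasp point. The pads swing forward as they close: fully open they stand 13 mm farther back than shut.
Start: joints at [1.578, 0.359, 0.012, 0, -1.224, -0.288], TCP at [0.187, 0.649, 0.304] pointing down, gripper open.
Joint ranges: [-3.07, 3.07], [-1.43, 2.12], [-1.02, 1.25], [-3.03, 1.67], [-3.05, -0], [-3.03, 3.03]. Speed limits (rad/s): [2.39, 2.39, 3.01, 3.14, 3.14, 3.14].

## Interface

Orientations are given as a unit quaternion [x, y, z, w].
In Python, from bench import state, imaging, bot, spotter gives the robot as it stands.
- The arm moves only by the tool apply_moves, never from a script. Its argument "motion" is a list that holds one entry, the list of rows, each a list of 5 numbers: the finger opening in m, from 0 to 0.0854, then the shift along the tool's x, y, z in m, then the turn about the tool's x in rad. In form: [[[gripper, x, y, z, spin], ...]]. A call has 1 to 5 rows; each row is the pose to reach, as a shift and turn from the pose measured when the call began, along the tool's axes at that moment; what a row does not reach only later rows make up. A row lasts 1/12 s, in which the tool goes at most 41.7 mm and 7.16 degrees, less where a joint would pass 70% of its speed; a pose out of reach is approached as far as the arm can. A call with a gripper value outside its range is refused whole. The fingers move at their own pace and stop on an object; "squeeze" is the grip in N (left out, the last holds). Time passes only in rows, so rows that repeat a pose let the fingers close. It gives the time, the measured TCP pose, the force and the opening at its end, in the units of the state.
- state(): the state, without advancing time (a new reading comes with each control period).
- imaging.get_image(name): name is "side" or "top"; returns the picture (480x640x3 uint8, red, green, blue); there is no depth.
- imaging.camera_params(name): a dict with "fx", "fy", "cx", "cy" (pixels), "world_to_cam" (4x4, takes a point from world to camera coordinates). Camera axes: x right, y down, z forward; pixel columns grow to the right and rows downward; lengths in m; the calibration is good to about 2 mm. A picture is of the moment at which its call begins. camera_params takes no time and is no camera call.
- bot.sign_off(): hands the job in, once; it reports no verdict.
Trained networks look in the newest picture that a camera, given by its name, has taken for a name from the list of things; names that differ only in an ending like _2 or _b are one class to them, and where a whole thing is asked for, a point or a joint stands for the part that bears it (a point fixed in the world has none). Each returns a list of dicts, best first, with "conf" (0 to 1); they miss things now and then, are a little off and sometimes report something else, mostly with a low value. They report only what shows in the picture. A call takes as long as a camera call. They do not tell look-alikes from the thing itself.
- spotter.boxes_of(camera, target): "location" ([column, row] in pixels, amid what is visible of it).
- spotter.place_of(camera, target): "location" ([column, row] in pixels: a listed point, or the origin of a listed thing).
The state is a dict: "time": time; "joint_pos": joint angles; "joint_vel": joint speeds; "joint_efforts": joint torques, N m; "position": TCP position; "tcp_rot": TCP orientation; "force": force on the tool from outside, world axes, zero at the start; "ft_torque": the same for the moment, N m; "gripper_width": finger opening in m.
Only numpy, scipy, OpenCV 4.12 (cv2) and the standard library are available. Lean on these libraries where they do the work, as an engineer would, in place of code of your own. Each camera call takes 0.05 s, during which the arm holds its last target.

## Working session

There is one attempt and no reset: what is moved stays moved. The work goes in short steps, Python scripts to look and compute and a tool call to move; the robot and the scene stay as the last step left them, time stands still between calls to the robot, and variables do not carry over. Pictures are saved under pics/ and viewed, and the job is handed in when it is done.

Besides the shell and the picture viewer there is one more tool, called after "Emit:" by a JSON object that holds its "method" and its "body". apply_moves: Moves the arm, as the interface text tells. Its arguments: {"type":"object","properties":{"motion":{"type":"array"},"squeeze":{"type":"number"}},"required":["motion"]}

```bash
mkdir -p pics; ls
python3 - <<'E'
from bench import state, imaging, bot, spotter
import cv2
for n in("side","top"):
    im=imaging.get_image(n); cv2.imwrite(f"pics/{n}0.png",im[:,:,::-1])
    p=imaging.camera_params(n); print(n,p)
print(state())
E
```

```text
pics
side {'fx': 527.942121947512, 'fy': 527.942121947512, 'cx': 332.63795496348547, 'cy': 234.24249561771992, 'world_to_cam': array([[ 0.98767078, -0.15525822,  0.02003292, -0.5223807 ],
       [-0.03566887, -0.34779342, -0.93689245,  0.15608051],
       [ 0.15242757,  0.92462675, -0.34904328,  0.94000655],
       [ 0.        ,  0.        ,  0.        ,  1.        ]])}
top {'fx': 445.2873665095186, 'fy': 445.2873665095186, 'cx': 316.8462340893228, 'cy': 232.64861052593048, 'world_to_cam': array([[ 2.53893967e-02, -9.99660276e-01,  5.89156035e-03,
         1.78245628e-02],
       [-9.76232285e-01, -2.60623960e-02, -2.15154079e-01,
         5.43672498e-01],
       [ 2.15234535e-01, -2.88899152e-04, -9.76562344e-01,
         1.02201568e+00],
       [ 0.00000000e+00,  0.00000000e+00,  0.00000000e+00,
         1.00000000e+00]])}
{'time': 0.1, 'joint_pos': array([ 1.57809680e+00,  3.59323674e-01,  1.11480423e-02, -2.67865585e-04,
       -1.22409223e+00, -2.88116671e-01]), 'joint_vel': array([-0.00027451, -0.00045227,  0.00235312,  0.00089444, -0.0002116 ,
        0.00204634]), 'joint_efforts': array([-1.97167705e-03, -5.84768701e+01,  2.94108009e+01,  6.95451111e+00,
       -3.09802606e-03,  8.76640797e-06]), 'position': array([0.18699672, 0.64825223, 0.30305811]), 'tcp_rot': array([-0.7001319 ,  0.09951723,  0.70015492,  0.09846182]), 'force': array([-0.02716077, -0.28670976, -0.67881856]), 'ft_torque': array([0.01493589, 0.00235562, 0.03591365]), 'gripper_width': 0.08520663731034192}
```

View pics/side0.png

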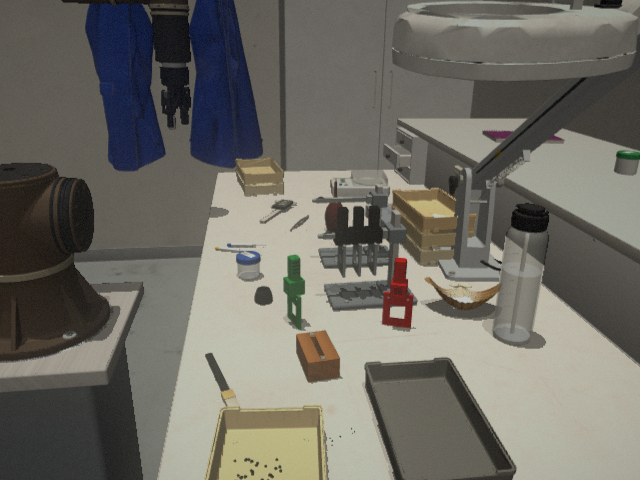

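View pics/top0.png

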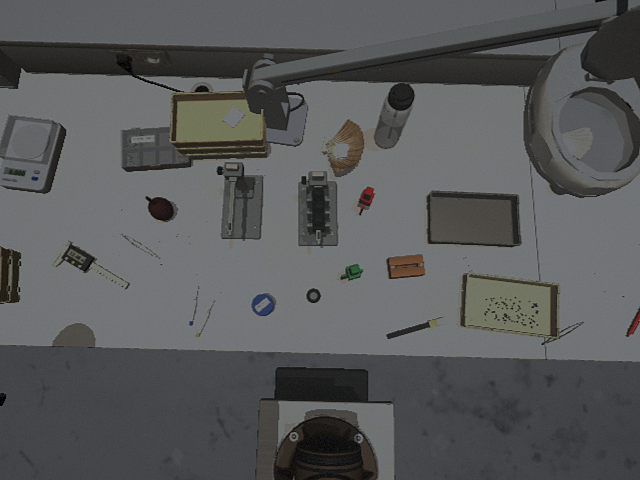

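The full rack is at top pixel (318,210) and the empty spare rack at (242,207); both arms point towards the robot. The red (367,200) and green (350,271) look-alikes stand on the bench. The block is at (406,266), the loupe at (313,296) and the pot at (263,305).

```bash
cat > h.py <<'E'
from bench import state, imaging, bot, spotter
import numpy as np, cv2
from scipy.spatial.transform import Rotation as R
def P(n): return imaging.camera_params(n)
def proj(n,X):
    p=P(n);c=p["world_to_cam"]@np.r_[X,1];return np.array([p["fx"]*c[0]/c[2]+p["cx"],p["fy"]*c[1]/c[2]+p["cy"]])
def ray(n,uv):
    p=P(n);W=p["world_to_cam"];d=W[:3,:3].T@np.array([(uv[0]-p["cx"])/p["fx"],(uv[1]-p["cy"])/p["fy"],1]);return -W[:3,:3].T@W[:3,3],d
def onz(n,uv,z):
    o,d=ray(n,uv);return o+d*(z-o[2])/d[2]
def tri(a,b):
    o1,d1=ray("side",a);o2,d2=ray("top",b);d1/=np.linalg.norm(d1);d2/=np.linalg.norm(d2)
    s=np.linalg.lstsq(np.c_[d1,-d2],o2-o1,rcond=None)[0];p,q=o1+s[0]*d1,o2+s[1]*d2
    return (p+q)/2,np.linalg.norm(p-q)
E
python3 - <<'E'
from h import *
np.set_printoptions(precision=4,suppress=True)
for n in("rack_full","rack_spare","rack_full_stop","rack_spare_post","gauge_small_grip","gauge_large_grip","gauge_square_grip","gauge_square","block","loupe","pot_a"):
    a=spotter.place_of("side",n);b=spotter.place_of("top",n)
    print(n,[(np.round(x["location"],1),round(x["conf"],2)) for x in a[:3]],[(np.round(x["location"],1),round(x["conf"],2)) for x in b[:3]])
    if a and b: print("   ",tri(a[0]["location"],b[0]["location"]))
im=imaging.get_image("side");cv2.imwrite("pics/c1.png",cv2.resize(im[160:340,280:440,::-1],None,fx=4,fy=4,interpolation=3)[:600])
im=imaging.get_image("top");cv2.imwrite("pics/c2.png",cv2.resize(im[150:290,210:440,::-1],None,fx=3.4,fy=3.4,interpolation=3))
E
```

```text
rack_full [(array([389.2, 295.8]), 0.86)] [(array([315.9, 198.2]), 0.71)]
    (array([ 0.6506,  0.0367, -0.0058]), np.float64(0.0016607897978862442))
rack_spare [(array([377.3, 259.6]), 0.66)] [(array([244.9, 190.6]), 0.77)]
    (array([ 0.6687,  0.2239, -0.0069]), np.float64(0.005551239626662))
rack_full_stop [(array([382.2, 232.9]), 0.67), (array([374.3, 213.1]), 0.53)] [(array([316.2, 190.9]), 0.93)]
    (array([0.6274, 0.0358, 0.1317]), np.float64(0.003379301837616519))
rack_spare_post [(array([379.4, 184.1]), 0.76)] [(array([227.8, 164.5]), 0.85), (array([316.7, 207.3]), 0.29)]
    (array([0.6689, 0.2347, 0.1752]), np.float64(0.0016762895569177423))
gauge_small_grip [(array([344.1, 217.1]), 0.66)] [(array([317.8, 221.9]), 0.5)]
    (array([0.5477, 0.0301, 0.1679]), np.float64(0.008803395645393132))
gauge_large_grip [(array([357.1, 211.8]), 0.59)] [(array([320.2, 203.7]), 0.57)]
    (array([0.5784, 0.0266, 0.1803]), np.float64(0.005221512961473819))
gauge_square_grip [(array([371.5, 212.1]), 0.96), (array([295.1, 264.6]), 0.84), (array([399.6, 268.5]), 0.62)] [(array([317.6, 192.
[... 242 characters left out ...]
]), 0.66)] [(array([360.8, 202.3]), 0.66), (array([353. , 279.7]), 0.61), (array([313.2, 297.3]), 0.43)]
    (array([ 0.5294, -0.0811,  0.0457]), np.float64(0.18681946273749844))
block [(array([315.6, 367.5]), 0.78)] [(array([401. , 268.7]), 0.79)]
    (array([ 0.4713, -0.1847, -0.0106]), np.float64(0.002311701425227853))
loupe [(array([265.9, 298.7]), 0.7)] [(array([312.9, 299.2]), 0.5)]
    (array([0.3944, 0.0375, 0.0019]), np.float64(0.01568989814700103))
pot_a [(array([247.5, 275.1]), 0.63), (array([375. , 259.5]), 0.47), (array([381.7, 235.1]), 0.44)] [(array([261.9, 307.1]), 0.73), (array([313.8, 295.2]), 0.57)]
    (array([ 0.3657,  0.1633, -0.0029]), np.float64(0.002948255626800822))
```

```bash
ls -la pics
```

```text
total 1512
drwxr-xr-x 2 agent agent   4096 Dec  6 16:36 .
drwxr-xr-x 3 agent agent   4096 Dec  6 16:36 ..
-rw-r--r-- 1 agent agent 261610 Dec  6 16:36 c1.png
-rw-r--r-- 1 agent agent 329876 Dec  6 16:36 c2.png
-rw-r--r-- 1 agent agent 486903 Dec  6 16:36 side0.png
-rw-r--r-- 1 agent agent 455080 Dec  6 16:36 top0.png
```

View pics/c1.png

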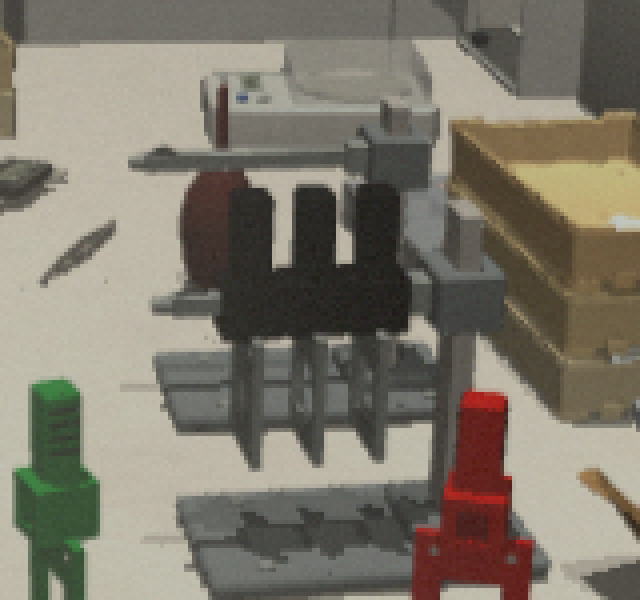

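View pics/c2.png

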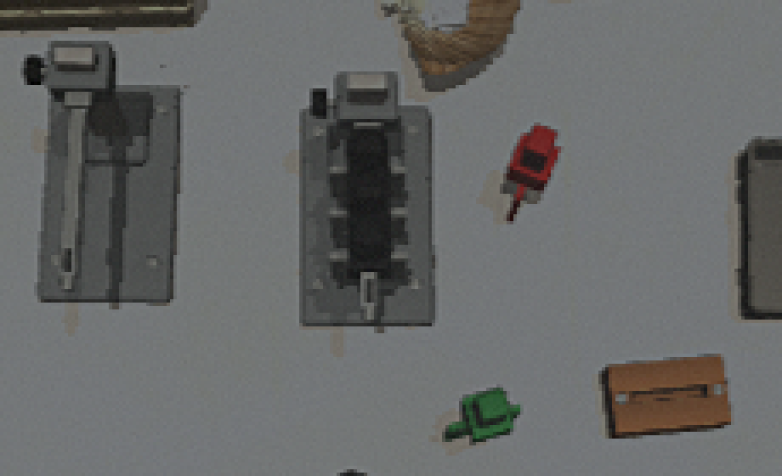

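Side crop: three black gauges hang on the full arm, grips at about (343,215), (359,213) and (374,212), the last innermost. The green (295,290) and red (399,292) ones are decoys. By the description, the square-window gauge is the innermost one at (374,212). Next I'll take finer crops for measuring.

Run:
```python
from h import *
def crop(n,x0,y0,w,h,f,o):
    im=imaging.get_image(n)[y0:y0+h,x0:x0+w,::-1].astype(float)
    im=np.clip(im*1.6,0,255).astype(np.uint8)
    im=cv2.resize(im,None,fx=f,fy=f,interpolation=cv2.INTER_CUBIC)
    for k in range(0,w,10): cv2.putText(im,str(x0+k),(k*f,8),0,.3,(0,255,255),1);cv2.line(im,(k*f,10),(k*f,14),(0,255,255),1)
    for k in range(0,h,10): cv2.putText(im,str(y0+k),(0,k*f+4),0,.3,(0,255,255),1)
    cv2.imwrite(o,im)
crop("side",300,175,130,95,6,"pics/d1.png")
crop("top",215,155,130,95,6,"pics/d2.png")
crop("side",290,325,60,60,10,"pics/d3.png")
crop("top",380,240,60,55,10,"pics/d4.png")
```

```text
(no output)
```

View pics/d1.png

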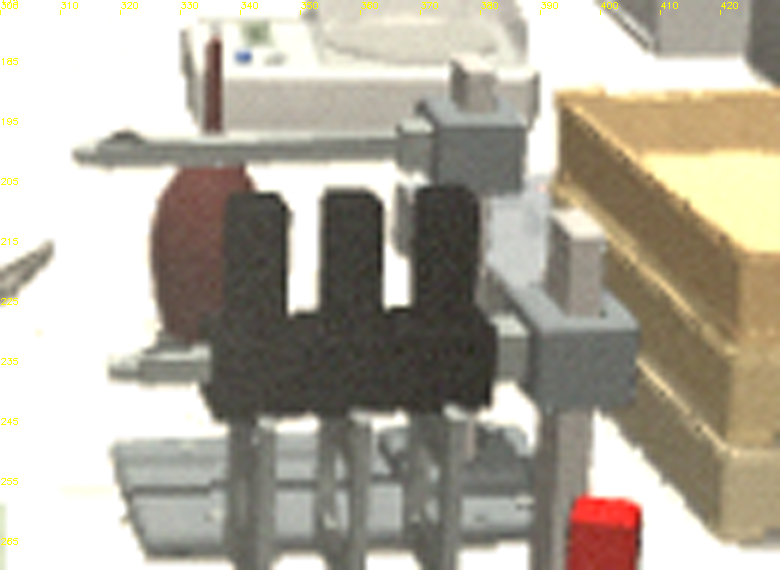

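View pics/d2.png

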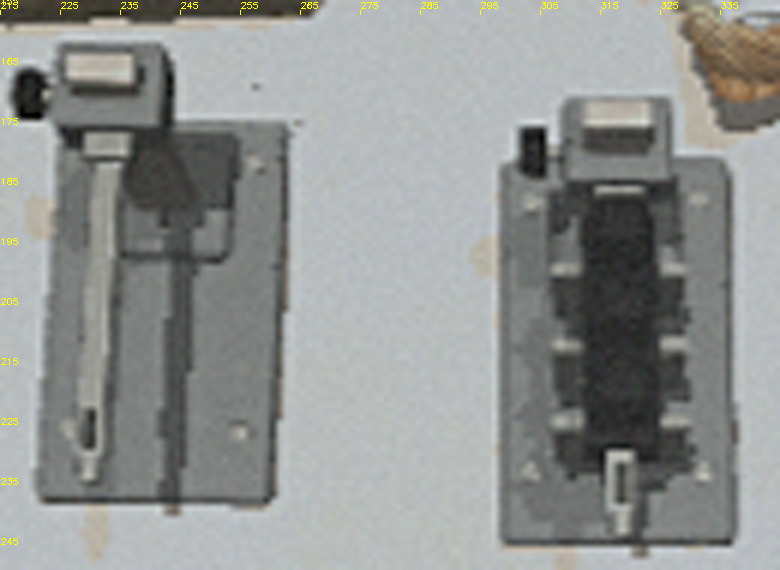

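View pics/d3.png

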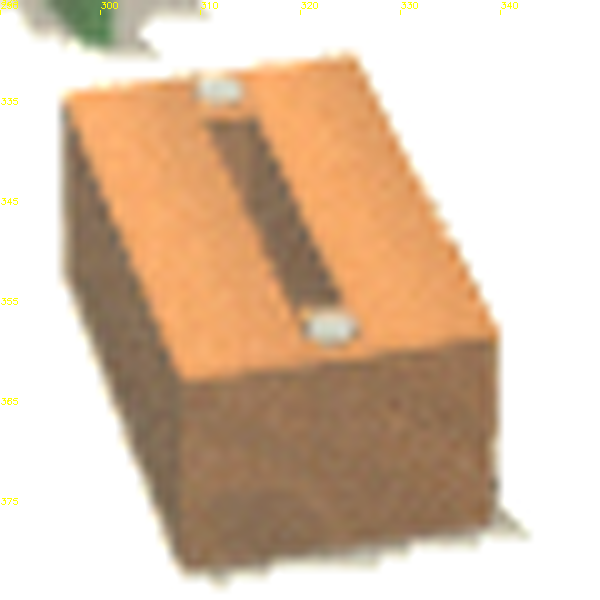

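View pics/d4.png

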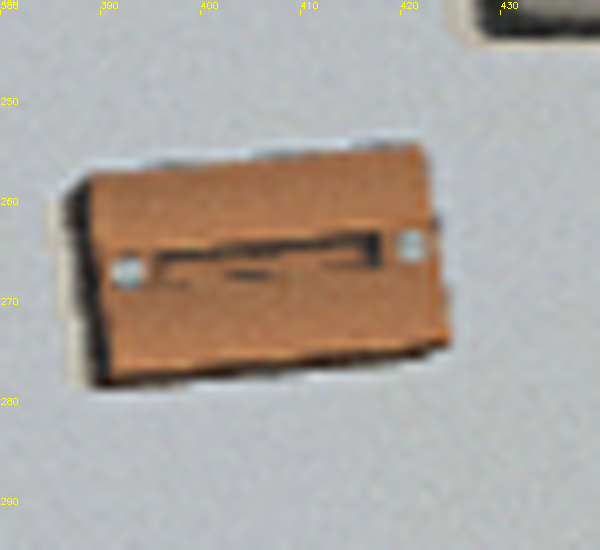

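```bash
cat > fit.py <<'E'
from h import *
from scipy.optimize import least_squares
np.set_printoptions(precision=4,suppress=True)
def run(name,obs,h0,fixh,fx=None):
    # obs: cam, uv, rack pt with 'z' rel arm if flag
    def model(p):
        x,y,th,h,fc=p; r=[]
        for cam,uv,pt,rel,w in obs:
            q=np.array(pt,float)
            if rel=='f': q[0]+=fc
            if rel=='a': q[2]+=h
            c,s=np.cos(th),np.sin(th)
            X=[x+c*q[0]-s*q[1],y+s*q[0]+c*q[1],q[2]]
            r+=list((proj(cam,X)-uv)*w)
        if fixh: r.append((h-.135)*1e5)
        return np.array(r)
    s=least_squares(model,[.65,.03 if fixh else .22,0,h0,-.05],loss='soft_l1')
    print(name,s.x,'deg',np.degrees(s.x[2]));print(model(s.x).reshape(-1)[:len(obs)*2].reshape(-1,2).round(1).tolist())
    return s.x
S,T='side','top'
full=[(S,(318.3,236.2),(-.152,0,0),'a',1),(S,(396.3,211.2),(0,0,.178),'',1),
(S,(388.3,228),(-.017,-.021,.015),'a',1),(S,(406.3,228),(.017,-.021,.015),'a',1),(S,(388,241.7),(-.017,-.021,-.015),'a',1),(S,(406,242.3),(.017,-.021,-.015),'a',1),
(T,(318.7,243.8),(-.152,0,.003),'a',1),(T,(308.7,171.2),(.017,.021,.015),'a',1),(T,(327,171.2),(.017,-.021,.015),'a',1),(T,(309.7,184.7),(-.017,.021,.015),'a',1),(T,(327,184.7),(-.017,-.021,.015),'a',1),
(T,(318,174),(0,0,.178),'',1),(T,(298.7,245.8),(-.085,.05,.006),'f',1),(T,(337.5,245.5),(-.085,-.05,.006),'f',1),(T,(298.8,181.7),(.085,.05,.012),'f',1),(T,(336.7,181.3),(.085,-.05,.012),'f',1)]
spare=[(S,(312.5,200.7),(-.152,0,0),'a',1),(S,(378.8,186.3),(0,0,.178),'',1),
(S,(372.8,195.3),(-.017,-.021,.015),'a',1),(S,(387.3,196),(.017,-.021,.015),'a',1),(S,(372.5,206.7),(-.017,-.021,-.015),'a',1),(S,(387,207),(.017,-.021,-.015),'a',1),
(T,(229.8,234.7),(-.152,0,.003),'a',1),(T,(225,162.5),(.017,.021,.015),'a',1),(T,(242.5,162.5),(.017,-.021,.015),'a',1),(T,(225.3,176.7),(-.017,.021,.015),'a',1),(T,(241.7,176.7),(-.017,-.021,.015),'a',1),
(T,(231.7,166.7),(0,0,.178),'',1),(T,(221.3,238),(-.085,.05,.006),'f',1),(T,(260.3,238.7),(-.085,-.05,.006),'f',1),(T,(262.8,175.5),(.085,-.05,.012),'f',1)]
pf=run('full',full,.135,1);ps=run('spare',spare,.145,0)
# block
obs=[(S,(296.5,334.5),(-.025,.042,.036)),(S,(325.5,330.5),(.025,.042,.036)),(S,(308,363),(-.025,-.042,.036)),(S,(339.5,358.5),(.025,-.042,.036)),
(S,(311.8,334),(0,.035,.036)),(S,(322.8,357.5),(0,-.035,.036)),
(T,(389,257.5),(.025,.042,.036)),(T,(421.5,254.3),(.025,-.042,.036)),(T,(391,277.5),(-.025,.042,.036)),(T,(424.7,274.5),(-.025,-.042,.036)),(T,(392.5,267),(0,.035,.036)),(T,(421,264.3),(0,-.035,.036))]
def m(p):
    c,s=np.cos(p[2]),np.sin(p[2]);r=[]
    for cam,uv,q in obs:
        r+=list(proj(cam,[p[0]+c*q[0]-s*q[1],p[1]+s*q[0]+c*q[1],q[2]])-uv)
    return np.array(r)
s=least_squares(m,[.47,-.18,0]);print('block',s.x,np.degrees(s.x[2]));print(m(s.x).reshape(-1,2).round(1).tolist())
E
python3 fit.py
```

```text
full [ 0.6516  0.0323  0.0353  0.135  -0.0462] deg 2.021170968558002
[[-1.8, -0.7], [-0.9, -0.6], [0.9, 0.5], [0.1, -0.3], [0.3, 1.6], [-0.7, 0.1], [0.1, 0.2], [0.2, -0.6], [0.2, -0.7], [-0.7, 0.1], [0.4, -0.1], [0.2, -0.6], [-0.3, 0.3], [0.4, 0.2], [-0.5, -0.3], [0.0, -0.2]]
spare [ 0.6644  0.2251  0.0038  0.1434 -0.0454] deg 0.21559631709249397
[[-1.6, 0.0], [-0.6, -2.2], [-0.3, 0.0], [0.1, -1.1], [-0.6, 1.5], [-0.3, 0.8], [0.3, 0.7], [-0.4, -1.0], [0.5, -0.5], [-1.7, -1.0], [0.5, -0.6], [0.1, -1.0], [-0.2, 0.2], [0.2, 0.4], [0.6, -0.7]]
block [ 0.4728 -0.1917  0.1173] 6.721073791978432
[[-1.2, -1.5], [-0.3, -1.3], [-0.9, -0.9], [0.1, -1.0], [-0.4, -0.7], [-0.5, -0.3], [0.2, -0.9], [1.6, -0.8], [0.8, -0.7], [1.3, -0.8], [0.8, -0.6], [0.7, -0.5]]
```

```bash
sed -i 's/^pf=run.*/pf=run("full",full,.135,1);ps=run("spare",spare,.145,0);run("fullfree",[o for o in full],.135,0)/' fit.py; python3 fit.py | grep -v '^\[\['
python3 - <<'E'
from h import *
np.set_printoptions(precision=4,suppress=True)
s=state();print(s['time'],s['position'],bot.tcp_to_tips,[a for a in dir(bot) if a[0]!='_'])
print(R.from_quat(s['tcp_rot']).as_matrix())
for n,uv in (('green',(350,271)),('red',(367,200))): print(n,onz('top',uv,.1))
for n,a,b in (('green',(289,322),(346,279)),):print(tri(a,b))
print(onz('side',(297,323),0),onz('side',(398,325),0))
E
```

```text
full [ 0.6516  0.0323  0.0353  0.135  -0.0462] deg 2.021170968558002
1.5 [0.1871 0.6485 0.3039] 0.0726 ['MotionError', 'sign_off', 'tcp_to_tips']
[[-0.     -0.2771 -0.9608]
 [ 0.     -0.9608  0.2771]
 [-1.     -0.      0.    ]]
green [ 0.4461 -0.0462  0.1   ]
red [ 0.6165 -0.085   0.1   ]
(array([ 0.4403, -0.0445, -0.0055]), np.float64(0.0013383094594406732))
[ 0.4544 -0.0592  0.    ] [ 0.6347 -0.0884  0.    ]Traceback (most recent call last):
  File "fit.py", line 29, in <module>
    pf=run("full",full,.135,1);ps=run("spare",spare,.145,0);run("fullfree",[o for o in full],.135,0)
                                  ~~~^^^^^^^^^^^^^^^^^^^^^^
  File "fit.py", line 17, in run
    s=least_squares(model,[.65,.03 if fixh else .22,0,h0,-.05],loss='soft_l1')
    return func(*args, **kwargs)
    result = trf(vector_fun.fun, vector_fun.jac, x0, f0, J0, lb, ub, ftol, xtol,
                 gtol, max_nfev, x_scale, loss_function, tr_solver,
                 tr_options.copy(), verbose, callback=callback_wrapped)
    return trf_no_bounds(
        fun, jac, x0, f0, J0, ftol, xtol, gtol, max_nfev, x_s
[... 838 characters left out ...]
f = np.atleast_1d(self.fun(x, *self.args, **self.kwargs))
                      ~~~~~~~~^^^^^^^^^^^^^^^^^^^^^^^^^^^^^^
    return np.atleast_1d(self.fun(x))
                         ~~~~~~~~^^^
    return self.f(x, *self.args, **self.kwargs)
           ~~~~~~^^^^^^^^^^^^^^^^^^^^^^^^^^^^^^
  File "fit.py", line 14, in model
    r+=list((proj(cam,X)-uv)*w)
             ~~~~^^^^^^^
  File "h.py", line 6, in proj
    p=P(n);c=p["world_to_cam"]@np.r_[X,1];return np.array([p["fx"]*c[0]/c[2]+p["cx"],p["fy"]*c[1]/c[2]+p["cy"]])
  File "h.py", line 4, in P
    def P(n): return imaging.camera_params(n)
                     ~~~~~~~~~~~~~~~~~~~~~^^^
ValueError: time passes only in moves, steps and waits
```

```bash
python3 - <<'E'
s=open('h.py').read()
s=s.replace("def P(n): return imaging.camera_params(n)","""import pickle,os
if not os.path.exists('cam.pkl'): pickle.dump({n:imaging.camera_params(n) for n in('side','top')},open('cam.pkl','wb'))
_C=pickle.load(open('cam.pkl','rb'))
def P(n): return _C[n]""")
s+='''
def rel(target,yaw=None):
    """grasp-point/TCP: target = TCP world pos; yaw = world yaw of tool -y axis (deg). prints tool shift"""
    st=state();M=R.from_quat(st['tcp_rot']).as_matrix();d=M.T@(np.array(target)-st['position'])
    ya=np.degrees(np.arctan2(-M[1,0+1]*0+M[0,1],-M[1,1])) # tool y = (sin,-cos)
    sp=None
    if yaw is not None:
        # tool spin s about x: y'=cos*y+sin*z
        yd=np.array([np.sin(np.radians(yaw)),-np.cos(np.radians(yaw)),0]); sp=np.arctan2(yd@M[:,2],yd@M[:,1])
    print('t',round(st['time'],2),'pos',st['position'].round(4),'yaw',round(ya,2),'F',st['force'].round(2),'T',st['ft_torque'].round(3),'w',round(st['gripper_width'],4)); print('shift mm',(d*1000).round(1),'spin',None if sp is None else round(sp,4))
'''
open('h.py','w').write(s)
E
python3 fit.py|grep -v '^\[\['
python3 - <<'E'
from h import *
np.set_printoptions(precision=4,suppress=True)
rel([.58,.225,.25],0)
E
```

```text
full [ 0.6516  0.0323  0.0353  0.135  -0.0462] deg 2.021170968558002
spare [ 0.6644  0.2251  0.0038  0.1434 -0.0454] deg 0.21559631709249397
fullfree [ 0.6516  0.0323  0.0352  0.1351 -0.0462] deg 2.0190171571513633
block [ 0.4728 -0.1917  0.1173] 6.721073791978432
t 1.5 pos [0.1871 0.6485 0.3039] yaw -16.09 F [0.63 0.47 1.05] T [-0.016 -0.028 -0.029] w 0.0856
shift mm [  53.9  298.1 -494.9] spin -0.2808
```

Emit:
{"method": "apply_moves", "body": {"motion": [[[0.0,0,0.021,-0.035,-0.06],[0.0,0,0.042,-0.07,-0.12],[0.0,0,0.063,-0.105,-0.18],[0.0,0,0.084,-0.14,-0.24],[0.0,0,0.105,-0.175,-0.28]]], "squeeze": 20}}

```text
time: 1.92
position: [0.327, 0.4977, 0.3041]
tcp_rot: [0.707, 0.001, -0.707, 0.001]
force: [0.1, -0.0, -0.6]
gripper_width: 0.0257
```

```bash
python3 -c "
from h import *
rel([.58,.225,.25],0)"
```

```text
t 1.92 pos [0.327  0.4977 0.3041] yaw 0.18 F [ 0.06 -0.05 -0.61] T [ 0.087 -0.159  0.034] w 0.0257
shift mm [  54.   273.5 -252.2] spin 0.0031
```

Emit:
{"method": "apply_moves", "body": {"motion": [[[0.0,0.0,0.03,-0.0275,0],[0.0,0.0,0.06,-0.055,0],[0.0,0.0,0.09,-0.0825,0],[0.0,0.0,0.12,-0.11,0],[0.0,0.0,0.15,-0.1375,0]]]}}

```text
time: 2.33
position: [0.4659, 0.3464, 0.3045]
tcp_rot: [0.707, 0.002, -0.707, 0.001]
force: [0.3, 0.7, -0.1]
gripper_width: 0.0001
```

Emit:
{"method": "apply_moves", "body": {"motion": [[[0.0,0.01,0.03,-0.0275,0],[0.0,0.02,0.06,-0.055,0],[0.0,0.035,0.09,-0.0825,0],[0.0,0.05,0.12,-0.115,0],[0.0,0.065,0.123,-0.116,0]]]}}

```text
time: 2.75
position: [0.5857, 0.2207, 0.2396]
tcp_rot: [0.708, 0.001, -0.706, -0.0]
force: [0.9, 0.8, 0.7]
gripper_width: -0.0
```

```bash
python3 -c "
from h import *
rel([.58,.225,.225],0)"
```

```text
t 2.75 pos [0.5857 0.2207 0.2396] yaw 0.05 F [0.89 0.75 0.71] T [ 0.158 -0.009  0.019] w -0.0
shift mm [14.6 -4.3  5.7] spin 0.0008
```

Emit:
{"method": "apply_moves", "body": {"motion": [[[0.0,0.005,-0.004,0.003,0],[0.0,0.009,-0.004,0.003,0],[0.0,0.012,-0.004,0.003,0],[0.0,0.0135,-0.004,0.003,0],[0.0,0.015,-0.004,0.003,0]]]}}

```text
time: 3.17
position: [0.5825, 0.2258, 0.2255]
tcp_rot: [0.709, 0.002, -0.706, 0.0]
force: [-0.3, -0.0, -0.6]
gripper_width: -0.0001
```

Emit:
{"method": "apply_moves", "body": {"motion": [[[0.0,0.001,0,0,0],[0.0,0.002,0,0,0]]]}}

```text
time: 3.33
position: [0.5823, 0.2268, 0.2243]
tcp_rot: [0.709, 0.002, -0.705, 0.0]
force: [-0.3, -0.4, 0.3]
gripper_width: -0.0002
```

Emit:
{"method": "apply_moves", "body": {"motion": [[[0.0,0.001,0,0,0],[0.0,0.002,0,0,0]]]}}

```text
time: 3.5
position: [0.5822, 0.2274, 0.2234]
tcp_rot: [0.709, 0.003, -0.705, 0.0]
force: [-6.2, 1.1, 14.7]
gripper_width: -0.0
```

Emit:
{"method": "apply_moves", "body": {"motion": [[[0.0,0.001,0,0,0],[0.0,0.002,0,0,0]]]}}

```text
time: 3.67
position: [0.5822, 0.2274, 0.2233]
tcp_rot: [0.71, 0.003, -0.705, 0.001]
force: [-8.0, -0.3, 19.6]
gripper_width: 0.0
```

Emit:
{"method": "apply_moves", "body": {"motion": [[[0.0,-0.02,0,0,0],[0.0,-0.037,0,-0.02,0],[0.0,-0.037,0.002,-0.055,0],[0.0,-0.036,0.002,-0.083,0],[0.0,-0.033,0.002,-0.083,0]]]}}

```text
time: 4.08
position: [0.6689, 0.2257, 0.2569]
tcp_rot: [0.71, 0.003, -0.704, 0.0]
force: [-0.0, 0.4, -0.1]
gripper_width: 0.0001
```

Emit:
{"method": "apply_moves", "body": {"motion": [[[0.0,0.001,0,0,0],[0.0,0.002,0,0,0]]]}}

```text
time: 4.25
position: [0.669, 0.2256, 0.2541]
tcp_rot: [0.71, 0.003, -0.704, 0.001]
force: [-0.4, -0.6, 0.6]
gripper_width: 0.0001
```

Emit:
{"method": "apply_moves", "body": {"motion": [[[0.0,0.0008,0,0,0],[0.0,0.0016,0,0,0],[0.0,0.0024,0,0,0]]]}}

```text
time: 4.5
position: [0.6685, 0.2258, 0.2521]
tcp_rot: [0.71, 0.003, -0.704, 0.001]
force: [0.6, -0.3, 0.7]
gripper_width: -0.0001
```

Emit:
{"method": "apply_moves", "body": {"motion": [[[0.0,0.001,0,0,0],[0.0,0.0015,0,0,0]]]}}

```text
time: 4.67
position: [0.6681, 0.2259, 0.2509]
tcp_rot: [0.71, 0.003, -0.704, 0.001]
force: [-0.1, 0.6, -0.1]
gripper_width: 0.0002
```

Emit:
{"method": "apply_moves", "body": {"motion": [[[0.0,0.0007,0,0,0],[0.0,0.001,0,0,0]]]}}

```text
time: 4.83
position: [0.6681, 0.226, 0.2508]
tcp_rot: [0.711, 0.003, -0.704, 0.001]
force: [-2.7, -0.2, 6.2]
gripper_width: -0.0002
```

Emit:
{"method": "apply_moves", "body": {"motion": [[[0.05,-0.03,0.0,0.005,0],[0.05,-0.04,0.03,0.025,0.01],[0.05,-0.04,0.065,0.045,0.02],[0.05,-0.04,0.1,0.065,0.03],[0.05,-0.04,0.135,0.085,0.035]]]}}

```text
time: 5.25
position: [0.5823, 0.0892, 0.2895]
tcp_rot: [0.711, -0.009, -0.703, -0.012]
force: [0.7, -0.8, 0.9]
gripper_width: 0.05
```

```bash
python3 -c "
from h import *
rel([.5477,.0286,.226],2.02)"
```

```text
t 5.25 pos [0.5823 0.0892 0.2895] yaw -1.66 F [ 0.7  -0.78  0.93] T [-0.159 -0.031  0.012] w 0.05
shift mm [62.9 61.9 33.5] spin -0.0643
```

Emit:
{"method": "apply_moves", "body": {"motion": [[[0.05,0.0,0.03,0.015,-0.03],[0.05,0.01,0.058,0.03,-0.06],[0.05,0.02,0.062,0.0335,-0.064],[0.05,0.03,0.062,0.0335,-0.064],[0.05,0.03,0.062,0.0335,-0.064]]]}}

```text
time: 5.67
position: [0.5467, 0.0282, 0.2571]
tcp_rot: [0.71, 0.013, -0.704, 0.011]
force: [0.5, 0.9, -0.7]
gripper_width: 0.0499
```

```bash
python3 -c "
from h import *
rel([.5477,.0286,.226],2.02)
for n in ('side','top'): cv2.imwrite('pics/e_'+n+'.png',imaging.get_image(n)[130:330,220:460,::-1].repeat(3,0).repeat(3,1))"
```

```text
t 5.67 pos [0.5467 0.0282 0.2571] yaw 1.93 F [ 0.5   0.92 -0.68] T [ 0.016  0.073 -0.002] w 0.0499
shift mm [31.1 -0.3 -0.8] spin -0.0017
```

View pics/e_side.png

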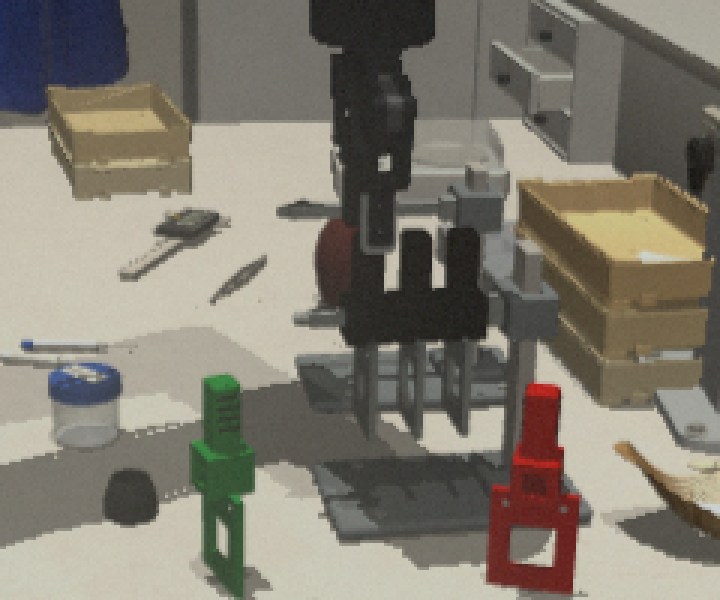

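View pics/e_top.png

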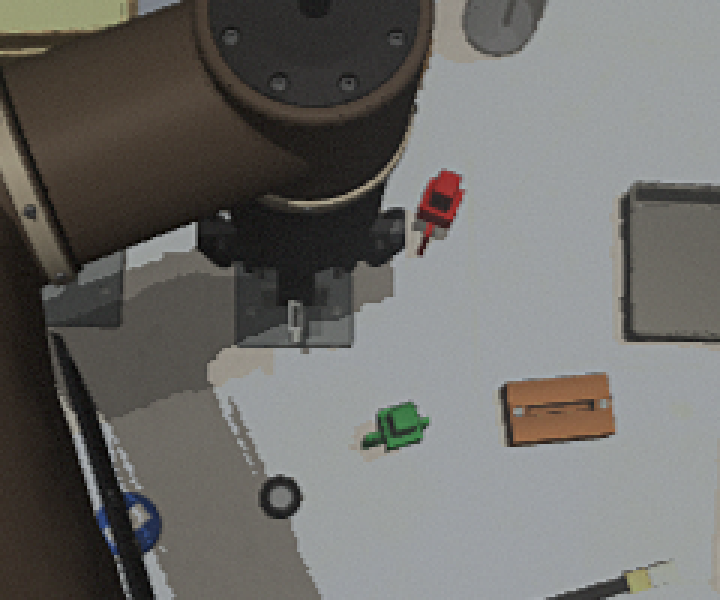

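The side view shows the near finger over the front gauge grip (crop 376,230), and the top view shows the tool over the full arm. I'll descend and close gently.

Emit:
{"method": "apply_moves", "body": {"motion": [[[0.05,0.015,0,-0.001,0],[0.05,0.031,0,-0.001,0],[0.018,0.031,0,-0.001,0],[0.016,0.031,0,-0.001,0],[0.016,0.031,0,-0.001,0]]], "squeeze": 20}}

```text
time: 6.18
position: [0.5501, 0.0299, 0.2283]
tcp_rot: [0.711, 0.014, -0.703, 0.012]
force: [-0.3, 0.2, -0.4]
gripper_width: 0.0196
```

```bash
python3 -c "
from h import *
rel([.5477,.0286,.226],2.02)"
```

```text
t 6.18 pos [0.5501 0.0299 0.2283] yaw 2.08 F [-0.35  0.17 -0.43] T [-0.031  0.021  0.041] w 0.0196
shift mm [2.2 1.3 2.4] spin 0.0011
```

```bash
cat >> h.py <<'E'
def mv(dx,dy,dz,yaw=None,frame=0.0):
    "print shift for world displacement given in frame rotated by yaw 'frame' deg"
    st=state();c,s=np.cos(np.radians(frame)),np.sin(np.radians(frame))
    rel(st['position']+np.array([c*dx-s*dy,s*dx+c*dy,dz]),yaw)
E
python3 -c "
from h import *
mv(-.075,0,.0015,2.02,2.02)
mv(-.02,0,.0015,2.02,2.02)"
```

```text
t 6.18 pos [0.5501 0.0299 0.2283] yaw 2.08 F [-0.35  0.17 -0.43] T [-0.031  0.021  0.041] w 0.0196
shift mm [-2.3 -0.1 75. ] spin 0.0011
t 6.18 pos [0.5501 0.0299 0.2283] yaw 2.08 F [-0.35  0.17 -0.43] T [-0.031  0.021  0.041] w 0.0196
shift mm [-1.7 -0.  20. ] spin 0.0011
```

Emit:
{"method": "apply_moves", "body": {"motion": [[[0.016,-0.0015,0,0.0,0],[0.016,-0.0015,0,0.004,0],[0.016,-0.0016,0,0.009,0],[0.016,-0.0017,0,0.015,0],[0.016,-0.0017,0,0.021,0]]], "squeeze": 60}}

```text
time: 6.6
position: [0.5288, 0.0292, 0.2303]
tcp_rot: [0.711, 0.014, -0.703, 0.012]
force: [0.8, -0.6, 1.0]
gripper_width: 0.0191
```

Emit:
{"method": "apply_moves", "body": {"motion": [[[0.016,0,0,0.008,0],[0.016,-0.0001,0,0.016,0],[0.016,-0.0002,0,0.024,0],[0.016,-0.0003,0,0.032,0],[0.016,-0.0004,0,0.032,0]]]}}

```text
time: 7.02
position: [0.4947, 0.0276, 0.2302]
tcp_rot: [0.711, 0.014, -0.703, 0.012]
force: [-0.7, -0.2, -1.1]
gripper_width: 0.0191
```

```bash
python3 -c "
from h import *
mv(-.03,0,.0,2.02,2.02)"
```

```text
t 7.02 pos [0.4947 0.0276 0.2302] yaw 2.08 F [-0.71 -0.24 -1.14] T [-0.001  0.108 -0.052] w 0.0191
shift mm [-0.3 -0.  30. ] spin 0.0009
```

Emit:
{"method": "apply_moves", "body": {"motion": [[[0.016,0,0,0.01,0],[0.016,-0.0001,0,0.02,0],[0.016,-0.0002,0,0.028,0]]]}}

```text
time: 7.27
position: [0.4653, 0.0264, 0.2297]
tcp_rot: [0.71, 0.014, -0.704, 0.011]
force: [-0.5, -0.1, -0.9]
gripper_width: 0.0195
```

```bash
python3 -c "
from h import *
rel([.474,.225,.2404],0.2)"
```

```text
t 7.27 pos [0.4653 0.0264 0.2297] yaw 2.06 F [-0.54 -0.08 -0.91] T [0.023 0.064 0.012] w 0.0195
shift mm [  -9.8 -198.2  -16. ] spin 0.0324
```

Emit:
{"method": "apply_moves", "body": {"motion": [[[0.016,-0.003,-0.035,-0.002,0.007],[0.016,-0.006,-0.073,-0.005,0.014],[0.016,-0.009,-0.112,-0.009,0.02],[0.016,-0.01,-0.15,-0.012,0.027],[0.016,-0.01,-0.188,-0.016,0.032]]]}}

```text
time: 7.68
position: [0.4737, 0.2165, 0.2412]
tcp_rot: [0.711, 0.003, -0.703, -0.0]
force: [1.9, -0.1, -0.9]
gripper_width: 0.0193
```

```bash
python3 -c "
from h import *
rel([.474,.225,.2404],0.2)"
```

```text
t 7.68 pos [0.4737 0.2165 0.2412] yaw 0.21 F [ 1.88 -0.09 -0.93] T [-0.039 -0.127  0.02 ] w 0.0193
shift mm [ 0.8 -8.5 -0.4] spin 0.0
```

Emit:
{"method": "apply_moves", "body": {"motion": [[[0.016,0.0008,-0.0085,0,0],[0.016,0.0008,-0.0085,0,0]]]}}

```text
time: 7.85
position: [0.4732, 0.2276, 0.2401]
tcp_rot: [0.711, 0.004, -0.703, 0.001]
force: [-0.4, -0.9, -1.1]
gripper_width: 0.0192
```

```bash
python3 -c "
from h import *
rel([.512,.225,.2404],0.2)
for n,y,x in (('side',150,270),('top',150,190)): cv2.imwrite('pics/f_'+n+'.png',cv2.resize(imaging.get_image(n)[y:y+120,x:x+150,::-1],None,fx=5,fy=5,interpolation=2))"
```

```text
t 7.85 pos [0.4732 0.2276 0.2401] yaw 0.38 F [-0.35 -0.94 -1.11] T [-0.083  0.083 -0.023] w 0.0192
shift mm [  0.1   2.8 -38.8] spin 0.0031
```

View pics/f_side.png

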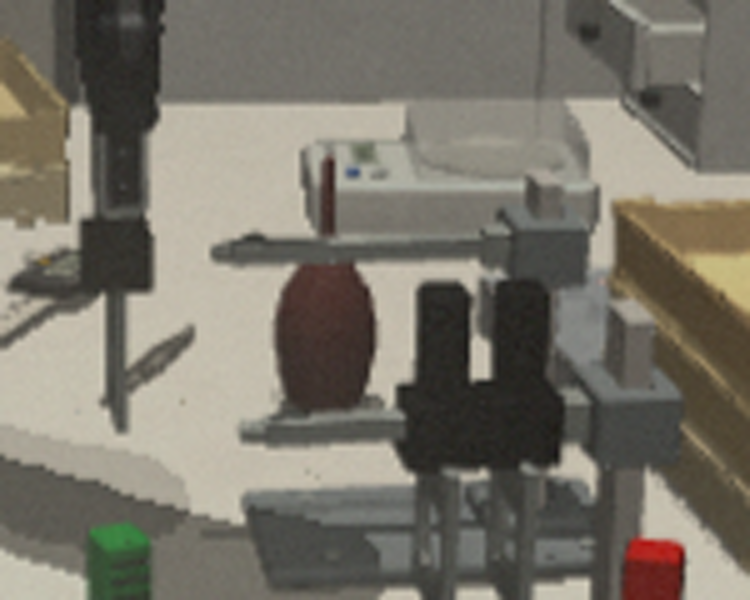

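View pics/f_top.png

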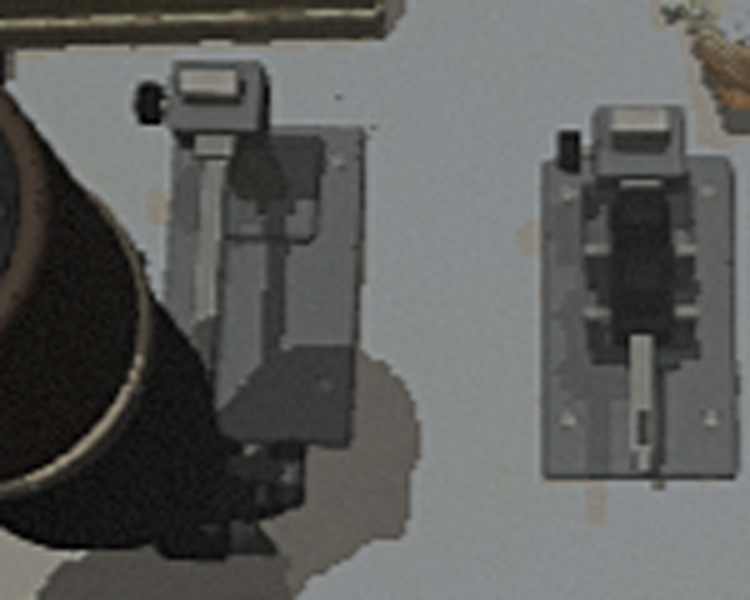

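Side view: the held collar (crop 117,253) is level with the spare arm's nose (215,252). I'll correct y and enter slowly.

Emit:
{"method": "apply_moves", "body": {"motion": [[[0.016,0.0,0.0026,-0.003,0],[0.016,0.0,0.0026,-0.01,0],[0.016,0.0,0.0026,-0.017,0],[0.016,0.0,0.0026,-0.022,0],[0.016,0.0,0.0026,-0.026,0]]]}}

```text
time: 8.37
position: [0.4999, 0.2219, 0.2403]
tcp_rot: [0.71, 0.003, -0.704, -0.0]
force: [-0.7, 0.6, -1.5]
gripper_width: 0.0192
```

Emit:
{"method": "apply_moves", "body": {"motion": [[[0.016,0.0,0,-0.003,0],[0.016,0.0,0,-0.006,0],[0.016,0.0,0.0,-0.009,0]]]}}

```text
time: 8.62
position: [0.5056, 0.2214, 0.2383]
tcp_rot: [0.708, 0.002, -0.707, -0.0]
force: [-17.1, 5.1, 1.6]
gripper_width: 0.0191
```

```bash
python3 -c "
from h import *
rel([.532,.225,.2404],0.2)"
```

```text
t 8.62 pos [0.5056 0.2214 0.2383] yaw 0.09 F [-17.11   5.09   1.59] T [2.362 7.297 0.245] w 0.0191
shift mm [ -2.   -3.6 -26.4] spin -0.0019
```

Emit:
{"method": "apply_moves", "body": {"motion": [[[0.016,-0.001,-0.002,0.005,0],[0.016,-0.002,-0.0036,0.009,0],[0.016,-0.002,-0.0036,0.01,0]]]}}

```text
time: 8.87
position: [0.4956, 0.2251, 0.2406]
tcp_rot: [0.708, 0.002, -0.706, -0.0]
force: [-0.1, -0.1, -0.2]
gripper_width: 0.0192
```

```bash
python3 -c "
from h import *
rel([.532,.225,.2404],0.2)
for n,y,x in (('side',150,270),): cv2.imwrite('pics/g_'+n+'.png',cv2.resize(imaging.get_image(n)[y:y+120,x:x+150,::-1],None,fx=5,fy=5,interpolation=2))"
```

```text
t 8.87 pos [0.4956 0.2251 0.2406] yaw 0.1 F [-0.1  -0.1  -0.22] T [-0.041  0.048  0.024] w 0.0192
shift mm [  0.3   0.1 -36.4] spin -0.0017
```

View pics/g_side.png

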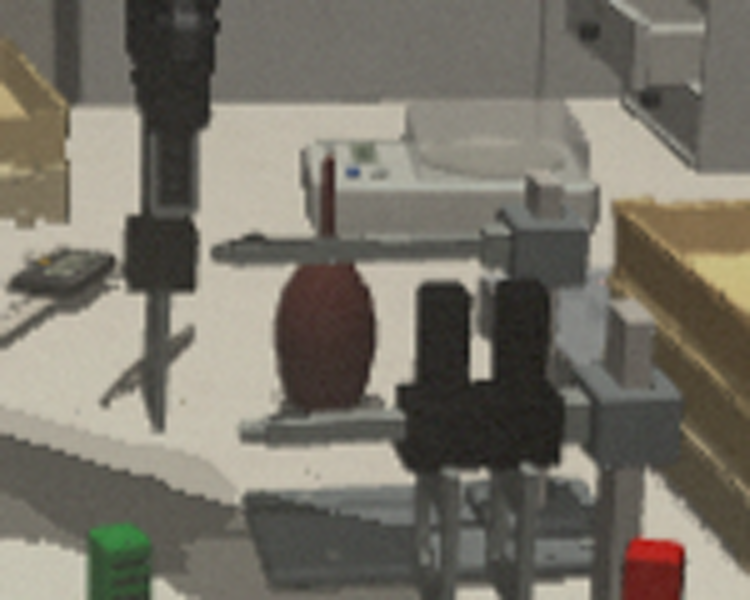

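Emit:
{"method": "apply_moves", "body": {"motion": [[[0.016,0.0,0,-0.004,0],[0.016,0.0,0,-0.007,0],[0.016,0.0,0,-0.0095,0],[0.016,0.0,0,-0.012,0]]]}}

```text
time: 9.25
position: [0.5082, 0.225, 0.2408]
tcp_rot: [0.708, 0.002, -0.706, -0.0]
force: [0.7, 0.2, -1.6]
gripper_width: 0.0191
```

```bash
python3 -c "
from h import *
rel([.532,.225,.2404],0.2)"
```

```text
t 9.25 pos [0.5082 0.225  0.2408] yaw 0.1 F [ 0.74  0.24 -1.62] T [-0.036 -0.022 -0.032] w 0.0191
shift mm [  0.4   0.1 -23.8] spin -0.0018
```

Emit:
{"method": "apply_moves", "body": {"motion": [[[0.016,0.0,0,-0.003,0],[0.016,0.0,0,-0.006,0],[0.016,0.0,0,-0.009,0]]]}}

```text
time: 9.5
position: [0.5177, 0.225, 0.2407]
tcp_rot: [0.708, 0.002, -0.706, -0.0]
force: [-1.0, 0.5, -0.3]
gripper_width: 0.0193
```

Emit:
{"method": "apply_moves", "body": {"motion": [[[0.016,0.0,0,-0.004,0],[0.016,0.0,0,-0.008,0],[0.016,0.0,0,-0.012,0]]]}}

```text
time: 9.75
position: [0.5302, 0.225, 0.241]
tcp_rot: [0.708, 0.002, -0.706, -0.0]
force: [-1.5, -1.1, 0.8]
gripper_width: 0.0194
```

```bash
python3 -c "
from h import *
rel([.532,.225,.2404],0.2)"
```

```text
t 9.75 pos [0.5302 0.225  0.241 ] yaw 0.1 F [-1.52 -1.06  0.79] T [-0.044  0.412  0.031] w 0.0194
shift mm [ 0.6  0.  -1.8] spin -0.0018
```

Emit:
{"method": "apply_moves", "body": {"motion": [[[0.016,0.0,0,-0.006,0],[0.016,0.0,0,-0.012,0],[0.016,0.0002,0,-0.02,0],[0.016,0.0003,0,-0.028,0],[0.016,0.0003,0,-0.036,0]]]}}

```text
time: 10.17
position: [0.5671, 0.2252, 0.2405]
tcp_rot: [0.708, 0.002, -0.706, -0.0]
force: [-1.3, 0.3, -1.3]
gripper_width: 0.019
```

Emit:
{"method": "apply_moves", "body": {"motion": [[[0.016,0.0,0,-0.01,0],[0.016,0.0,0,-0.02,0],[0.016,0.0002,0,-0.03,0],[0.016,0.0003,0,-0.038,0],[0.016,0.0003,0,-0.043,0]]]}}

```text
time: 10.58
position: [0.6112, 0.2254, 0.2399]
tcp_rot: [0.708, 0.002, -0.706, -0.001]
force: [-0.9, 2.4, -1.6]
gripper_width: 0.0193
```

```bash
python3 -c "
from h import *
rel([.6238,.225,.2404],0.2)"
```

```text
t 10.58 pos [0.6112 0.2254 0.2399] yaw 0.07 F [-0.92  2.43 -1.56] T [ 0.914  0.575 -0.   ] w 0.0193
shift mm [ -0.5   0.4 -12.6] spin -0.0023
```

Emit:
{"method": "apply_moves", "body": {"motion": [[[0.016,-0.0003,-0.0005,-0.003,0],[0.016,-0.0003,-0.0006,-0.006,0],[0.016,-0.0003,-0.0006,-0.009,0]]]}}

```text
time: 10.83
position: [0.6205, 0.2258, 0.2402]
tcp_rot: [0.708, 0.001, -0.706, -0.001]
force: [0.2, -0.2, -1.1]
gripper_width: 0.0188
```

Emit:
{"method": "apply_moves", "body": {"motion": [[[0.016,0,0,-0.0015,0],[0.016,0,0,-0.003,0]]]}}

```text
time: 11.0
position: [0.6235, 0.2257, 0.2403]
tcp_rot: [0.708, 0.001, -0.706, -0.0]
force: [0.4, -0.8, -0.8]
gripper_width: 0.0191
```

Emit:
{"method": "apply_moves", "body": {"motion": [[[0.016,0,0,-0.001,0],[0.016,0,0,-0.002,0]]]}}

```text
time: 11.17
position: [0.6256, 0.2256, 0.2405]
tcp_rot: [0.708, 0.001, -0.706, -0.0]
force: [-0.1, -0.1, -1.5]
gripper_width: 0.0191
```

Emit:
{"method": "apply_moves", "body": {"motion": [[[0.016,0,0,-0.001,0],[0.016,0,0,-0.002,0]]]}}

```text
time: 11.33
position: [0.6268, 0.2256, 0.2405]
tcp_rot: [0.707, 0.001, -0.707, -0.0]
force: [-6.3, 1.4, 3.6]
gripper_width: 0.0191
```

Emit:
{"method": "apply_moves", "body": {"motion": [[[0.016,0,0,-0.0007,0],[0.016,0,0,-0.0012,0]]]}}

```text
time: 11.5
position: [0.627, 0.2256, 0.2406]
tcp_rot: [-0.707, -0.001, 0.707, 0.0]
force: [-8.3, 0.3, 4.1]
gripper_width: 0.0193
```

```bash
python3 -c "
from h import *
rel([.6238,.225,.2404],0.2)
for n,y,x in (('side',150,270),): cv2.imwrite('pics/i_'+n+'.png',cv2.resize(imaging.get_image(n)[y:y+120,x:x+150,::-1],None,fx=5,fy=5,interpolation=2))"
```

```text
t 11.5 pos [0.627  0.2256 0.2406] yaw 0.08 F [-8.29  0.27  4.14] T [0.539 3.148 0.015] w 0.0193
shift mm [0.2 0.6 3.2] spin -0.002
```

View pics/i_side.png

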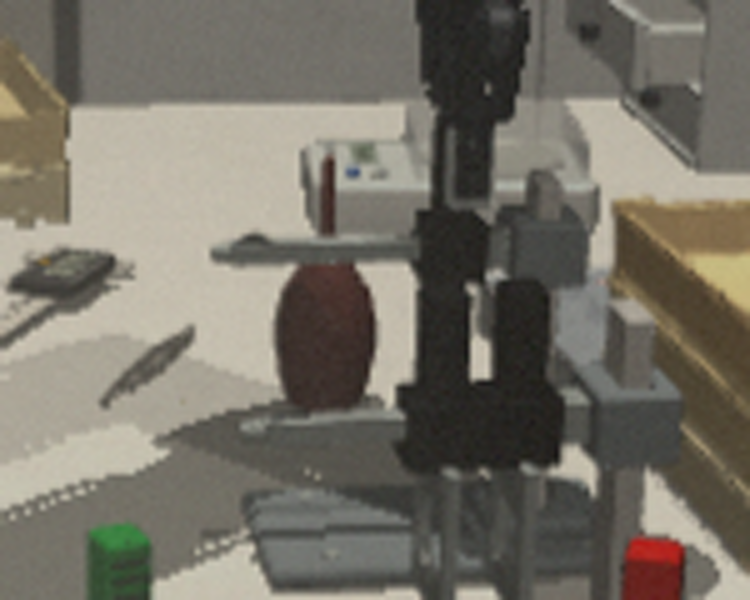

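Contact is solid and the collar sits against the stop (crop 488,245). I'll lower it onto the bar and let go.

Emit:
{"method": "apply_moves", "body": {"motion": [[[0.016,0.0007,0,0,0],[0.016,0.0014,0,0,0],[0.045,0.0014,0,0,0],[0.045,0.0014,0,0,0],[0.045,-0.02,0,0,0]]], "squeeze": 20}}

```text
time: 11.97
position: [0.6257, 0.2249, 0.2565]
tcp_rot: [-0.705, -0.0, 0.71, -0.0]
force: [-0.3, -0.7, -0.9]
gripper_width: 0.0449
```

```bash
python3 -c "
from h import *
rel([.580,.031,.29],2.02)"
```

```text
t 11.97 pos [0.6257 0.2249 0.2565] yaw 0.05 F [-0.3  -0.72 -0.93] T [-0.028  0.119 -0.012] w 0.0449
shift mm [-33.1 193.9  46. ] spin -0.0345
```

Emit:
{"method": "apply_moves", "body": {"motion": [[[0.045,-0.03,0.01,0.002,0],[0.045,-0.034,0.045,0.01,-0.01],[0.045,-0.034,0.085,0.02,-0.02],[0.045,-0.034,0.125,0.03,-0.03],[0.045,-0.034,0.165,0.04,-0.035]]]}}

```text
time: 12.38
position: [0.5857, 0.0585, 0.2913]
tcp_rot: [-0.705, -0.013, 0.709, -0.013]
force: [0.8, -0.1, -0.7]
gripper_width: 0.0452
```

```bash
python3 -c "
from h import *
rel([.579,.0302,.2275],2.02)
for n,y,x in (('side',150,270),): cv2.imwrite('pics/j_'+n+'.png',cv2.resize(imaging.get_image(n)[y:y+120,x:x+150,::-1],None,fx=5,fy=5,interpolation=2))"
```

```text
t 12.38 pos [0.5857 0.0585 0.2913] yaw 2.13 F [ 0.79 -0.1  -0.73] T [-0.124 -0.144 -0.038] w 0.0452
shift mm [63.8 28.   7.4] spin 0.0019
```

View pics/j_side.png

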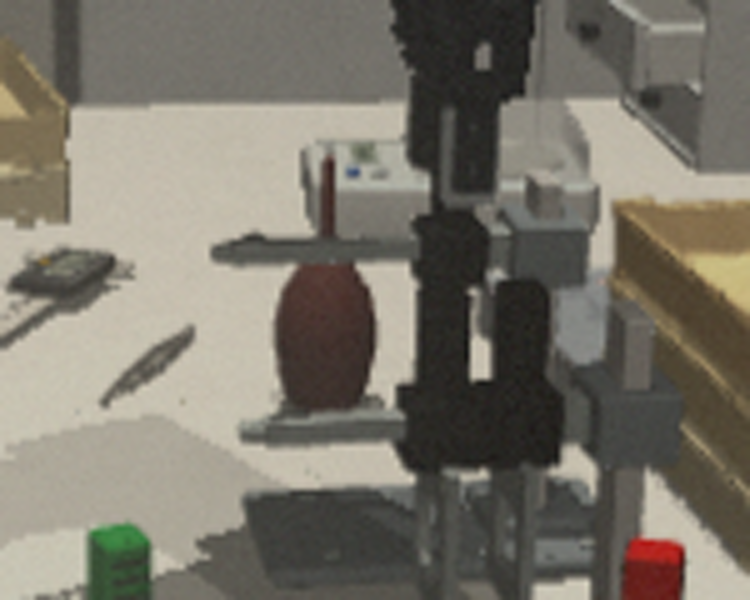

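The first gauge hangs on the spare arm, collar (crop 452,248) at the stop. Next is the second gauge.

Emit:
{"method": "apply_moves", "body": {"motion": [[[0.045,0.01,0.026,0.007,0.0],[0.045,0.025,0.028,0.0074,0],[0.045,0.03,0.028,0.0074,0],[0.045,0.032,0.028,0.0074,0]]]}}

```text
time: 12.77
position: [0.5767, 0.0244, 0.2589]
tcp_rot: [-0.704, -0.011, 0.71, -0.012]
force: [0.5, 1.1, 0.1]
gripper_width: 0.045
```

```bash
python3 -c "
from h import *
rel([.579,.0302,.2275],2.02)"
```

```text
t 12.77 pos [0.5767 0.0244 0.2589] yaw 1.92 F [0.55 1.1  0.08] T [ 0.069  0.014 -0.034] w 0.045
shift mm [31.4 -5.8 -2.7] spin -0.0017
```

Emit:
{"method": "apply_moves", "body": {"motion": [[[0.045,0.005,-0.005,-0.0025,0.0],[0.045,0.016,-0.0055,-0.0027,0],[0.045,0.029,-0.0055,-0.0027,0],[0.045,0.031,-0.0055,-0.0027,0]]]}}

```text
time: 13.1
position: [0.5783, 0.0308, 0.2253]
tcp_rot: [-0.703, -0.011, 0.711, -0.013]
force: [-0.6, -0.3, -1.0]
gripper_width: 0.045
```

```bash
python3 -c "
from h import *
rel([.579,.0302,.2275],2.02)"
```

```text
t 13.1 pos [0.5783 0.0308 0.2253] yaw 1.98 F [-0.61 -0.33 -1.05] T [0.03  0.088 0.049] w 0.045
shift mm [-2.2  0.7 -0.6] spin -0.0008
```

Emit:
{"method": "apply_moves", "body": {"motion": [[[0.025,-0.0015,0.0005,0,0.0],[0.016,-0.0022,0.0005,0,0],[0.016,-0.0022,0.0005,0,0],[0.016,-0.0022,0.0005,0,0]]], "squeeze": 20}}

```text
time: 13.43
position: [0.5786, 0.0306, 0.2279]
tcp_rot: [-0.703, -0.012, 0.711, -0.013]
force: [-0.2, 0.2, -1.6]
gripper_width: 0.0195
```

```bash
python3 -c "
from h import *
mv(-.1,0,.0015,2.02,2.02)"
```

```text
t 13.43 pos [0.5786 0.0306 0.2279] yaw 1.99 F [-0.19  0.23 -1.6 ] T [ 0.002 -0.031  0.018] w 0.0195
shift mm [ -0.5   0.1 100. ] spin -0.0006
```

Emit:
{"method": "apply_moves", "body": {"motion": [[[0.03,0,0,0,0.0],[0.03,0,0,0,0],[0.016,0,0,0,0],[0.016,0,0,0,0],[0.016,0,0,0,0]]], "squeeze": 20}}

```text
time: 13.85
position: [0.5788, 0.0306, 0.2285]
tcp_rot: [-0.704, -0.012, 0.71, -0.013]
force: [-0.2, 0.6, 3.0]
gripper_width: 0.0199
```

```bash
python3 -c "
from h import *
mv(-.1,0,.0015,2.02,2.02)"
```

```text
t 13.85 pos [0.5788 0.0306 0.2285] yaw 1.99 F [-0.24  0.63  3.  ] T [0.093 0.189 0.014] w 0.0199
shift mm [ -0.6   0.  100. ] spin -0.0005
```

Emit:
{"method": "apply_moves", "body": {"motion": [[[0.016,-0.0015,0,0.0,0],[0.016,-0.0015,0,0.006,0],[0.016,-0.0014,0,0.014,0],[0.016,-0.0013,0,0.022,0],[0.016,-0.0013,0,0.03,0]]], "squeeze": 60}}

```text
time: 14.27
position: [0.5475, 0.0294, 0.2297]
tcp_rot: [-0.703, -0.012, 0.711, -0.013]
force: [0.8, -0.2, -1.8]
gripper_width: 0.0193
```

Emit:
{"method": "apply_moves", "body": {"motion": [[[0.016,0.0,0,0.008,0],[0.016,0.0001,0,0.016,0],[0.016,0.0002,0,0.024,0],[0.016,0.0003,0,0.032,0],[0.016,0.0003,0,0.04,0]]]}}

```text
time: 14.68
position: [0.5069, 0.028, 0.2301]
tcp_rot: [-0.704, -0.012, 0.71, -0.013]
force: [1.5, -0.4, 0.1]
gripper_width: 0.019
```

```bash
python3 -c "
from h import *
mv(-.03,0,.0,2.02,2.02)"
```

```text
t 14.68 pos [0.5069 0.028  0.2301] yaw 1.99 F [ 1.52 -0.45  0.1 ] T [-0.01  -0.581 -0.02 ] w 0.019
shift mm [ 0.3  0.  30. ] spin -0.0005
```

Emit:
{"method": "apply_moves", "body": {"motion": [[[0.016,0.0001,0,0.01,0],[0.016,0.0002,0,0.02,0],[0.016,0.0003,0,0.03,0],[0.016,0.0003,0,0.038,0],[0.016,0.0003,0,0.039,0]]]}}

```text
time: 15.1
position: [0.4661, 0.0264, 0.2301]
tcp_rot: [-0.703, -0.012, 0.711, -0.013]
force: [-0.1, 0.1, -1.9]
gripper_width: 0.019
```

```bash
python3 -c "
from h import *
rel([.474,.225,.2406],0.1)"
```

```text
t 15.1 pos [0.4661 0.0264 0.2301] yaw 2.0 F [-0.13  0.12 -1.93] T [ 0.018 -0.001  0.005] w 0.019
shift mm [ -10.9 -198.2  -14.7] spin 0.0331
```

Emit:
{"method": "apply_moves", "body": {"motion": [[[0.016,-0.003,-0.035,-0.002,0.007],[0.016,-0.006,-0.073,-0.005,0.014],[0.016,-0.009,-0.112,-0.009,0.02],[0.016,-0.011,-0.15,-0.012,0.027],[0.016,-0.011,-0.185,-0.015,0.033]]]}}

```text
time: 15.52
position: [0.4748, 0.2141, 0.2413]
tcp_rot: [-0.704, -0.0, 0.71, -0.001]
force: [0.8, -0.0, -2.5]
gripper_width: 0.0193
```

Emit:
{"method": "apply_moves", "body": {"motion": [[[0.016,0,-0.004,0,0],[0.016,0,-0.006,0,0],[0.016,0,-0.006,0,0]]]}}

```text
time: 15.77
position: [0.4746, 0.2204, 0.2409]
tcp_rot: [-0.704, -0.0, 0.711, -0.002]
force: [0.0, 0.0, -1.0]
gripper_width: 0.0194
```

```bash
python3 -c "
from h import *
rel([.495,.2254,.2406],0.1)"
```

```text
t 15.77 pos [0.4746 0.2204 0.2409] yaw 0.17 F [ 0.03  0.   -1.03] T [-0.109  0.017 -0.018] w 0.0194
shift mm [  0.1  -4.9 -20.5] spin 0.0012
```

Emit:
{"method": "apply_moves", "body": {"motion": [[[0.016,0,-0.003,-0.004,0],[0.016,0,-0.0045,-0.01,0],[0.016,0,-0.0049,-0.017,0],[0.016,0.0001,-0.0049,-0.02,0],[0.016,0.0001,-0.0049,-0.0205,0]]]}}

```text
time: 16.18
position: [0.496, 0.2248, 0.2404]
tcp_rot: [-0.704, 0.0, 0.711, -0.001]
force: [0.7, 0.3, -1.1]
gripper_width: 0.0189
```

```bash
python3 -c "
from h import *
rel([.520,.2254,.2406],0.1)
for n,y,x in (('side',150,270),): cv2.imwrite('pics/k_'+n+'.png',cv2.resize(imaging.get_image(n)[y:y+120,x:x+150,::-1],None,fx=5,fy=5,interpolation=2))"
```

```text
t 16.18 pos [0.496  0.2248 0.2404] yaw 0.1 F [ 0.69  0.34 -1.08] T [-0.052 -0.058 -0.018] w 0.0189
shift mm [ -0.4  -0.5 -24. ] spin -0.0001
```

View pics/k_side.png

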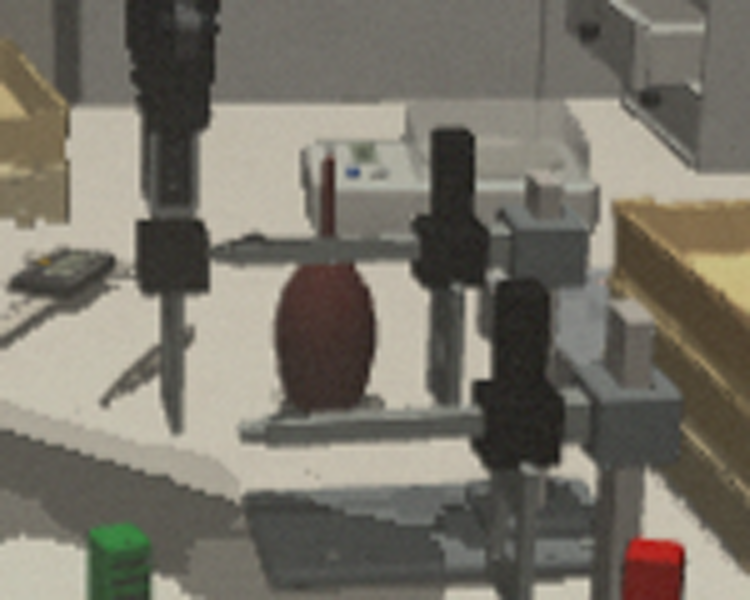

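The first gauge hangs home on the spare arm at (452,250). The held collar's centre is near row 256, about 1.5 mm lower relative to the nose than it was last time, so I'll raise it 1 mm.

Emit:
{"method": "apply_moves", "body": {"motion": [[[0.016,-0.0014,-0.0003,-0.001,0],[0.016,-0.0014,-0.0003,-0.004,0],[0.016,-0.0014,-0.0003,-0.008,0],[0.016,-0.0014,-0.0003,-0.011,0]]]}}

```text
time: 16.57
position: [0.5071, 0.2252, 0.2418]
tcp_rot: [-0.704, -0.0, 0.711, -0.001]
force: [-0.2, 0.5, -0.8]
gripper_width: 0.0191
```

Emit:
{"method": "apply_moves", "body": {"motion": [[[0.016,0,-0.0,-0.003,0],[0.016,0,-0.0,-0.006,0],[0.016,0,0,-0.009,0]]]}}

```text
time: 16.82
position: [0.5162, 0.2254, 0.2416]
tcp_rot: [-0.703, -0.0, 0.711, -0.001]
force: [-2.6, 2.1, -0.8]
gripper_width: 0.0193
```

```bash
python3 -c "
from h import *
rel([.530,.2254,.2416],0.1)"
```

```text
t 16.82 pos [0.5162 0.2254 0.2416] yaw 0.11 F [-2.55  2.12 -0.84] T [0.736 1.268 0.006] w 0.0193
shift mm [ -0.1   0.1 -13.8] spin 0.0001
```

Emit:
{"method": "apply_moves", "body": {"motion": [[[0.016,-0.0001,-0.0008,-0.001,0],[0.016,-0.0001,-0.0008,-0.004,0],[0.016,-0.0001,-0.0008,-0.008,0]]]}}

```text
time: 17.07
position: [0.5244, 0.2262, 0.2418]
tcp_rot: [-0.703, -0.0, 0.711, -0.001]
force: [0.2, -0.3, -1.3]
gripper_width: 0.0194
```

Emit:
{"method": "apply_moves", "body": {"motion": [[[0.016,0,0,-0.005,0],[0.016,0,0,-0.01,0],[0.016,0,0,-0.015,0],[0.016,0,0,-0.02,0]]]}}

```text
time: 17.4
position: [0.545, 0.2262, 0.2416]
tcp_rot: [-0.704, -0.0, 0.711, -0.001]
force: [-0.6, 0.5, -0.1]
gripper_width: 0.0193
```

```bash
python3 -c "
from h import *
rel([.597,.226,.2414],0.1)"
```

```text
t 17.4 pos [0.545  0.2262 0.2416] yaw 0.11 F [-0.64  0.52 -0.06] T [ 0.009  0.429 -0.043] w 0.0193
shift mm [ -0.3   0.3 -52. ] spin 0.0002
```

Emit:
{"method": "apply_moves", "body": {"motion": [[[0.016,0,0,-0.008,0],[0.016,0,0,-0.016,0],[0.016,0,0,-0.025,0],[0.016,0,0,-0.034,0],[0.016,0,0,-0.042,0]]]}}

```text
time: 17.82
position: [0.5882, 0.2263, 0.2409]
tcp_rot: [-0.704, -0.0, 0.711, -0.001]
force: [0.9, -0.1, -2.0]
gripper_width: 0.0191
```

Emit:
{"method": "apply_moves", "body": {"motion": [[[0.016,0,0,-0.002,0],[0.016,0,0,-0.004,0],[0.016,0,0,-0.0055,0]]]}}

```text
time: 18.07
position: [0.5927, 0.2261, 0.2404]
tcp_rot: [-0.702, 0.0, 0.712, -0.001]
force: [-9.4, 2.0, 2.9]
gripper_width: 0.0194
```

Emit:
{"method": "apply_moves", "body": {"motion": [[[0.016,0,0,-0.001,0],[0.016,0,0,-0.002,0]]]}}

```text
time: 18.23
position: [0.593, 0.226, 0.2402]
tcp_rot: [-0.701, 0.001, 0.713, -0.001]
force: [-12.4, 1.6, 5.6]
gripper_width: 0.0194
```

Emit:
{"method": "apply_moves", "body": {"motion": [[[0.016,0.0005,0,0.0005,0],[0.016,0.0012,0,0.0005,0],[0.045,0.0012,0,0.0005,0],[0.045,0.0012,0,0.0005,0],[0.045,-0.02,0,0.0005,0]]], "squeeze": 20}}

```text
time: 18.65
position: [0.5915, 0.2253, 0.2565]
tcp_rot: [-0.699, 0.002, 0.715, -0.002]
force: [-1.2, -0.3, -0.8]
gripper_width: 0.0452
```

```bash
python3 -c "
from h import *
rel([.6095,.031,.29],2.02)
for n,y,x in (('side',150,270),): cv2.imwrite('pics/l_'+n+'.png',cv2.resize(imaging.get_image(n)[y:y+120,x:x+150,::-1],None,fx=5,fy=5,interpolation=2))"
```

```text
t 18.65 pos [0.5915 0.2253 0.2565] yaw 0.05 F [-1.2  -0.31 -0.84] T [-0.024 -0.008  0.006] w 0.0452
shift mm [-32.8 194.5 -17.2] spin -0.0346
```

View pics/l_side.png

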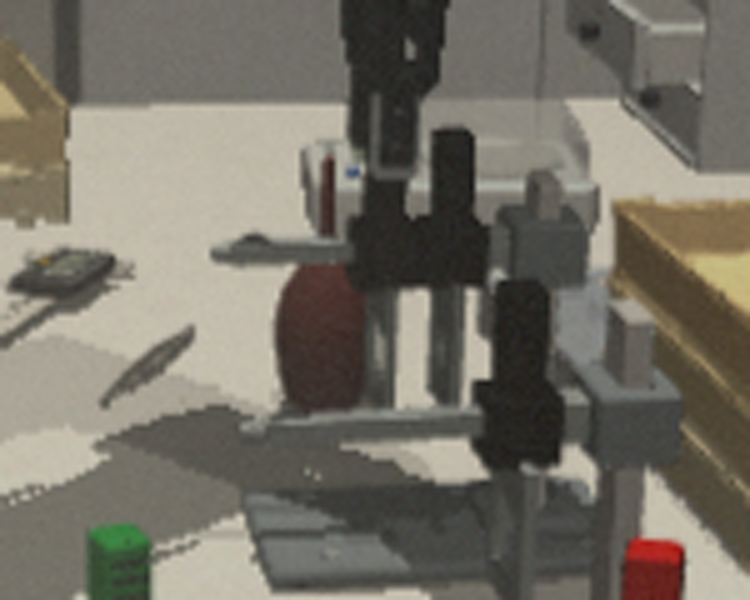

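Both round-hole gauges hang collar to collar on the spare arm (crop 382 and 452, row 250). Next is the square gauge.

Emit:
{"method": "apply_moves", "body": {"motion": [[[0.045,-0.03,0.01,0.0,0],[0.045,-0.034,0.045,-0.004,-0.01],[0.045,-0.034,0.085,-0.008,-0.02],[0.045,-0.034,0.125,-0.012,-0.03],[0.045,-0.034,0.165,-0.016,-0.035]]]}}

```text
time: 19.12
position: [0.6111, 0.0599, 0.2985]
tcp_rot: [-0.703, -0.013, 0.711, -0.014]
force: [0.7, -0.5, 1.1]
gripper_width: 0.0446
```

Emit:
{"method": "apply_moves", "body": {"motion": [[[0.045,0.0,0.018,0.0,0],[0.045,0.01,0.021,0,0],[0.045,0.02,0.022,0,0],[0.045,0.022,0.022,0,0]]]}}

```text
time: 19.45
position: [0.611, 0.0376, 0.2744]
tcp_rot: [-0.702, -0.013, 0.712, -0.014]
force: [-1.9, 1.2, -0.2]
gripper_width: 0.0451
```

```bash
python3 -c "
from h import *
rel([.609,.0318,.2285],2.02)"
```

```text
t 19.45 pos [0.611  0.0376 0.2744] yaw 2.15 F [-1.9   1.24 -0.2 ] T [0.014 0.052 0.006] w 0.0451
shift mm [46.   5.7  1.6] spin 0.0022
```

Emit:
{"method": "apply_moves", "body": {"motion": [[[0.045,0.005,0.005,0.001,0.002],[0.045,0.02,0.0055,0.0015,0.002],[0.045,0.035,0.0057,0.0016,0.002],[0.045,0.045,0.0057,0.0016,0.002],[0.045,0.046,0.0057,0.0016,0.002]]]}}

```text
time: 19.87
position: [0.6079, 0.0323, 0.226]
tcp_rot: [-0.701, -0.012, 0.713, -0.014]
force: [0.5, 0.8, -0.4]
gripper_width: 0.0451
```

```bash
python3 -c "
from h import *
rel([.609,.0318,.2285],2.02)
for n,y,x in (('side',150,270),): cv2.imwrite('pics/m_'+n+'.png',cv2.resize(imaging.get_image(n)[y:y+120,x:x+150,::-1],None,fx=5,fy=5,interpolation=2))"
```

```text
t 19.87 pos [0.6079 0.0323 0.226 ] yaw 2.09 F [ 0.45  0.79 -0.38] T [-0.027  0.024 -0.007] w 0.0451
shift mm [-2.6  0.6 -1. ] spin 0.0011
```

View pics/m_side.png

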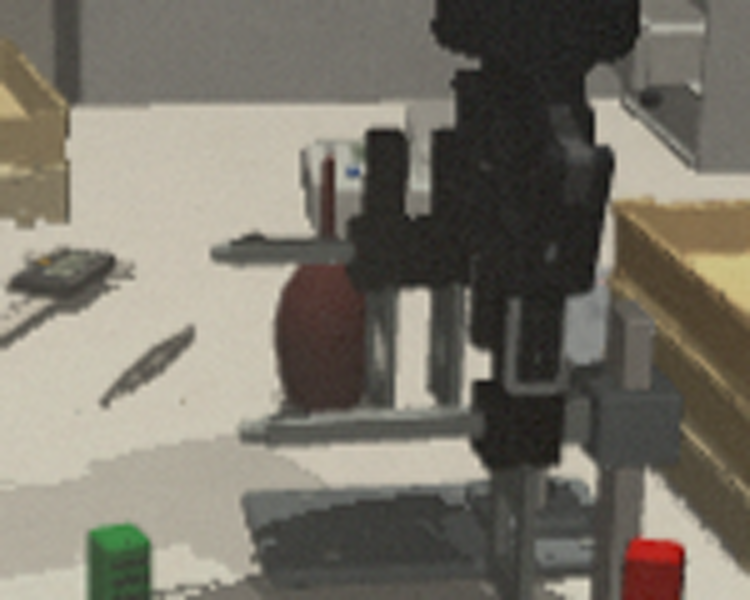

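Emit:
{"method": "apply_moves", "body": {"motion": [[[0.045,-0.0026,0.0006,-0.001,0],[0.045,-0.0026,0.0006,-0.001,0],[0.016,-0.0026,0.0006,-0.001,0],[0.016,-0.0026,0.0006,-0.001,0],[0.016,-0.0026,0.0006,-0.001,0]]], "squeeze": 20}}

```text
time: 20.33
position: [0.6099, 0.0319, 0.2305]
tcp_rot: [-0.702, -0.012, 0.712, -0.014]
force: [-0.0, 0.8, 2.6]
gripper_width: 0.0197
```

```bash
python3 -c "
from h import *
mv(-.135,0,.0015,2.02,2.02)"
```

```text
t 20.33 pos [0.6099 0.0319 0.2305] yaw 2.1 F [-0.02  0.79  2.56] T [0.349 0.122 0.025] w 0.0197
shift mm [  0.5  -0.2 135. ] spin 0.0013
```

Emit:
{"method": "apply_moves", "body": {"motion": [[[0.016,-0.0015,0,0.0,0],[0.016,-0.0015,0,0.008,0],[0.016,-0.0014,0,0.018,0],[0.016,-0.0013,0,0.028,0],[0.016,-0.0012,0,0.038,0]]], "squeeze": 60}}

```text
time: 20.75
position: [0.5703, 0.0302, 0.232]
tcp_rot: [-0.701, -0.012, 0.712, -0.014]
force: [-0.1, -0.2, -1.1]
gripper_width: 0.0194
```

Emit:
{"method": "apply_moves", "body": {"motion": [[[0.016,0.0,0,0.008,0],[0.016,0.0002,0,0.016,0],[0.016,0.0004,0,0.024,0],[0.016,0.0005,0,0.032,0],[0.016,0.0006,0,0.04,0]]]}}

```text
time: 21.17
position: [0.5303, 0.0289, 0.2326]
tcp_rot: [-0.702, -0.012, 0.712, -0.014]
force: [1.3, 1.0, 0.9]
gripper_width: 0.0191
```

```bash
python3 -c "
from h import *
mv(-.055,0,.0,2.02,2.02)"
```

```text
t 21.17 pos [0.5303 0.0289 0.2326] yaw 2.11 F [1.27 0.97 0.93] T [ 0.042 -0.53   0.02 ] w 0.0191
shift mm [ 0.8 -0.1 55. ] spin 0.0016
```

Emit:
{"method": "apply_moves", "body": {"motion": [[[0.016,0.0005,0,0.01,0],[0.016,0.0006,0,0.021,0],[0.016,0.0007,0,0.032,0],[0.016,0.0008,0,0.044,0],[0.016,0.0008,0,0.055,0]]]}}

```text
time: 21.58
position: [0.4734, 0.0266, 0.2322]
tcp_rot: [-0.702, -0.012, 0.712, -0.014]
force: [-0.3, -0.3, -1.3]
gripper_width: 0.0191
```

```bash
python3 -c "
from h import *
rel([.471,.0267,.34],2.02)
for n,y,x in (('side',150,270),): cv2.imwrite('pics/n_'+n+'.png',cv2.resize(imaging.get_image(n)[y:y+200,x-40:x+150,::-1],None,fx=3,fy=3,interpolation=2))"
```

```text
t 21.58 pos [0.4734 0.0266 0.2322] yaw 2.09 F [-0.28 -0.27 -1.26] T [0.069 0.012 0.03 ] w 0.0191
shift mm [-1.078e+02  1.000e-01  4.100e+00] spin 0.0012
```

View pics/n_side.png

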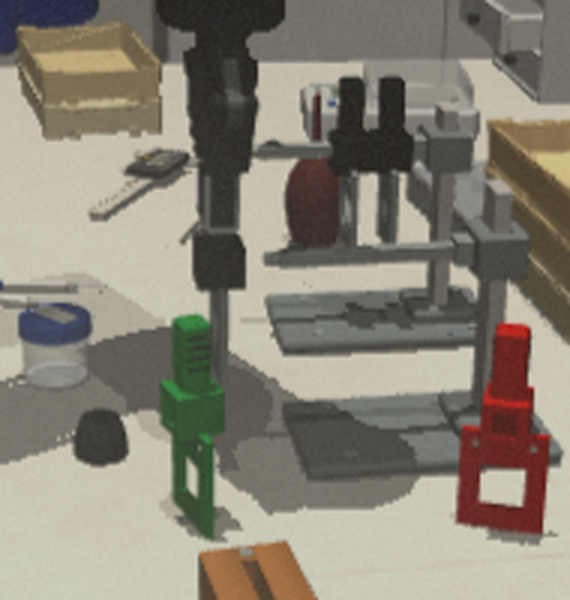

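The gauge is off the arm and upright. The green look-alike (crop 190,420) stands in the way, so I'll lift over it.

Emit:
{"method": "apply_moves", "body": {"motion": [[[0.016,-0.03,0,0.0,0],[0.016,-0.065,0,0.002,0],[0.016,-0.1,0,0.002,-0.01],[0.016,-0.11,0.015,0.002,-0.02],[0.016,-0.11,0.05,0.002,-0.03]]]}}

```text
time: 22.05
position: [0.4743, -0.0218, 0.3461]
tcp_rot: [-0.704, -0.025, 0.71, -0.025]
force: [1.7, -0.4, -1.0]
gripper_width: 0.0194
```

```bash
python3 -c "
from h import *
rel([.474,-.1907,.34],6.72)"
```

```text
t 22.05 pos [ 0.4743 -0.0218  0.3461] yaw 4.03 F [ 1.73 -0.35 -1.  ] T [-0.042 -0.242 -0.029] w 0.0194
shift mm [  6.2 168.4  12.1] spin -0.047
```

Emit:
{"method": "apply_moves", "body": {"motion": [[[0.016,0.0,0.036,0.003,-0.01],[0.016,0.0,0.072,0.005,-0.02],[0.016,0.003,0.108,0.008,-0.03],[0.016,0.006,0.14,0.01,-0.04],[0.016,0.006,0.16,0.012,-0.047]]]}}

```text
time: 22.47
position: [0.4724, -0.1845, 0.3394]
tcp_rot: [-0.702, -0.041, 0.71, -0.041]
force: [0.9, 0.4, -2.1]
gripper_width: 0.0191
```

Emit:
{"method": "apply_moves", "body": {"motion": [[[0.016,0.0,0.004,0.0,0],[0.016,0.02,0.004,0.0,0],[0.016,0.05,0.004,0.0,0],[0.016,0.075,0.004,0.0,0],[0.016,0.08,0.004,0.0,0]]]}}

```text
time: 22.88
position: [0.4695, -0.1877, 0.2553]
tcp_rot: [-0.7, -0.042, 0.712, -0.04]
force: [-1.5, 0.7, -2.3]
gripper_width: 0.0193
```

```bash
python3 -c "
from h import *
rel([.474,-.1907,.25],6.72)"
```

```text
t 22.88 pos [ 0.4695 -0.1877  0.2553] yaw 6.62 F [-1.47  0.69 -2.33] T [ 0.067  0.168 -0.054] w 0.0193
shift mm [ 5.3  3.5 -4.3] spin -0.0017
```

Emit:
{"method": "apply_moves", "body": {"motion": [[[0.016,0.01,0.003,-0.003,0],[0.016,0.02,0.0035,-0.0041,-0.0017],[0.016,0.03,0.0035,-0.0041,-0.0017],[0.016,0.033,0.0035,-0.0041,-0.0017],[0.016,0.033,0.0035,-0.0041,-0.0017]]]}}

```text
time: 23.3
position: [0.4732, -0.1906, 0.2217]
tcp_rot: [-0.7, -0.042, 0.712, -0.041]
force: [-0.3, 0.2, -1.0]
gripper_width: 0.0189
```

```bash
python3 -c "
from h import *
rel([.474,-.1907,.22],6.72)
for n,y,x in (('side',260,270),('top',220,350)): cv2.imwrite('pics/o_'+n+'.png',cv2.resize(imaging.get_image(n)[y:y+130,x:x+110,::-1],None,fx=4.6,fy=4.6,interpolation=2))"
```

```text
t 23.3 pos [ 0.4732 -0.1906  0.2217] yaw 6.72 F [-0.31  0.23 -0.99] T [-0.043 -0.016  0.011] w 0.0189
shift mm [ 1.7  0.2 -0.8] spin 0.0001
```

View pics/o_side.png

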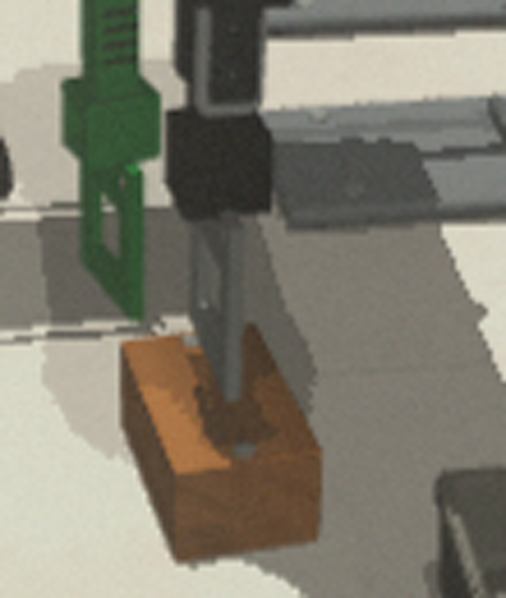

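View pics/o_top.png

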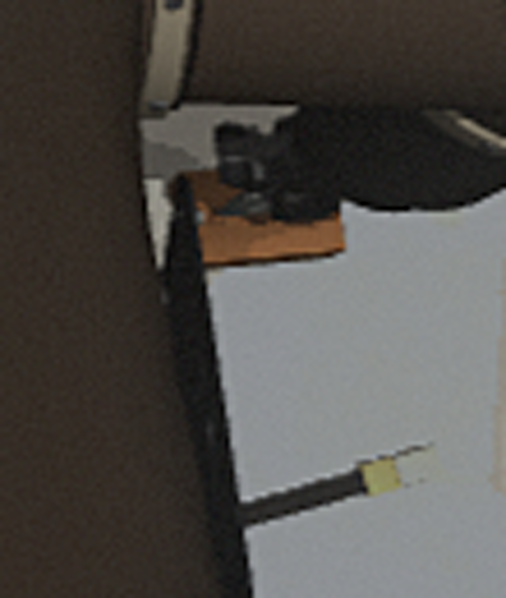

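Run:
```python
from h import *
im=imaging.get_image('side');x0,y0,w,h,f=295,310,60,60,10
c=cv2.resize(np.clip(im[y0:y0+h,x0:x0+w,::-1]*1.5,0,255).astype(np.uint8),None,fx=f,fy=f,interpolation=2)
d=c.copy()
def ln(a,b,col):
    p=[tuple(int(v) for v in ((proj('side',q)-[x0,y0]+.5)*f)) for q in(a,b)]; cv2.line(d,p[0],p[1],col,1);print(p)
th=np.radians(6.72)
def pt(cx,cy,x,y,z): return [cx+np.cos(th)*x-np.sin(th)*y,cy+np.sin(th)*x+np.cos(th)*y,z]
# gauge lower edge (both faces) assuming centre at TCP
z=state()['position'][2]-.058-.114;print(z)
for x in(-.0025,.0025): ln(pt(.4732,-.1906,x,-.026,z),pt(.4732,-.1906,x,.026,z),(0,255,255))
for s in(-.026,.026): ln(pt(.4732,-.1906,0,s,z),pt(.4732,-.1906,0,s,z+.064),(0,255,255))
for x in(-.00375,.00375): ln(pt(.4728,-.1917,x,-.028,.036),pt(.4728,-.1917,x,.028,.036),(255,0,0))
cv2.imwrite('pics/p0.png',c);cv2.imwrite('pics/p1.png',d)
```

```text
0.05098610447026371
[(249, 356), (169, 183)]
[(281, 352), (199, 179)]
[(265, 354), (271, -23)]
[(184, 181), (187, -179)]
[(242, 454), (156, 263)]
[(290, 447), (201, 257)]
```

View pics/p0.png

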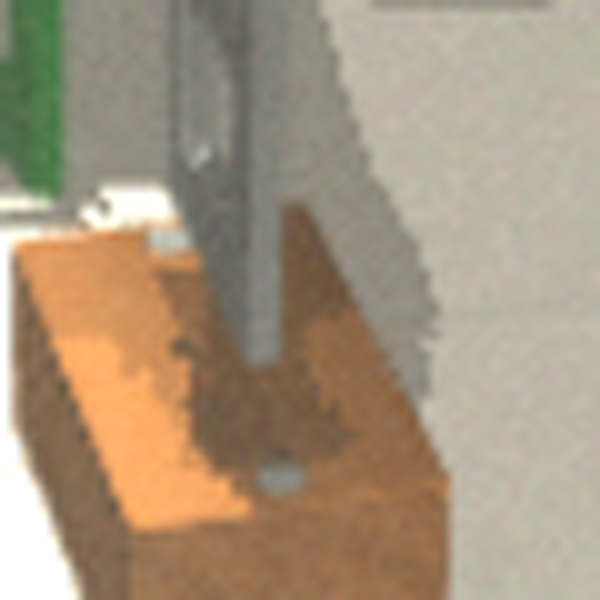

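View pics/p1.png

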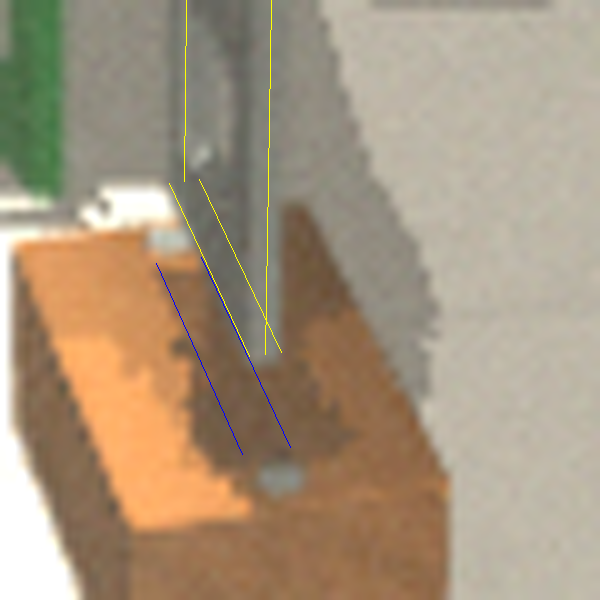

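The plate's lower edge (side ≈ 321,346) sits over the slot to within about 1 mm. I'll make the small correction and lower with a force check.

Emit:
{"method": "apply_moves", "body": {"motion": [[[0.016,0.004,0.0015,-0.0005,0],[0.016,0.009,0.0015,-0.0007,0],[0.016,0.012,0.0015,-0.0007,0],[0.016,0.013,0.0015,-0.0007,0]]]}}

```text
time: 23.78
position: [0.4741, -0.1921, 0.2093]
tcp_rot: [-0.7, -0.042, 0.712, -0.041]
force: [-0.6, 0.5, -0.5]
gripper_width: 0.0191
```

```bash
python3 -c "
from h import *
rel([.4735,-.1921,.205],6.72)"
```

```text
t 23.78 pos [ 0.4741 -0.1921  0.2093] yaw 6.72 F [-0.63  0.48 -0.49] T [ 0.016  0.013 -0.023] w 0.0191
shift mm [ 4.3 -0.1  0.6] spin 0.0
```

Emit:
{"method": "apply_moves", "body": {"motion": [[[0.016,0.002,0,0.0003,0],[0.016,0.003,0,0.0006,0],[0.016,0.0045,0,0.0006,0]]]}}

```text
time: 24.03
position: [0.4735, -0.1922, 0.2047]
tcp_rot: [-0.7, -0.042, 0.712, -0.041]
force: [0.0, 0.8, -1.1]
gripper_width: 0.019
```

```bash
python3 -c "
from h import *
rel([.4735,-.1921,.200],6.72)
im=imaging.get_image('side');cv2.imwrite('pics/q0.png',cv2.resize(np.clip(im[310:370,295:355,::-1]*1.5,0,255).astype(np.uint8),None,fx=10,fy=10,interpolation=2))"
```

```text
t 24.03 pos [ 0.4735 -0.1922  0.2047] yaw 6.72 F [ 0.03  0.78 -1.12] T [ 0.201 -0.065  0.024] w 0.019
shift mm [ 4.7 -0.  -0.1] spin -0.0
```

View pics/q0.png

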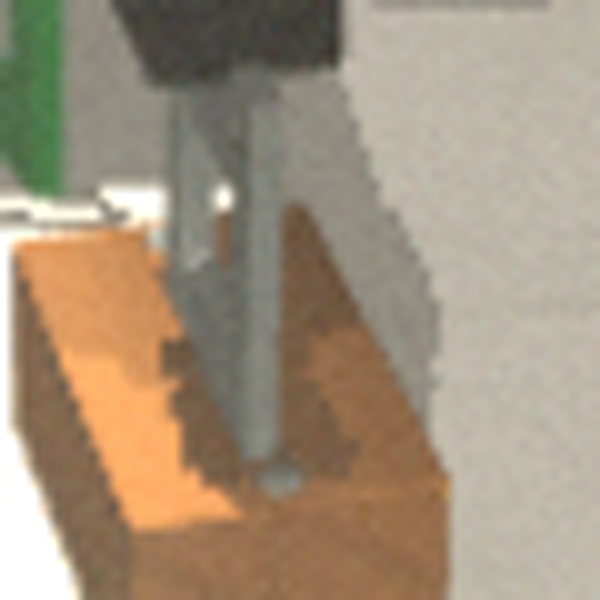

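Emit:
{"method": "apply_moves", "body": {"motion": [[[0.016,0.0,-0.0008,-0.0005,0],[0.016,0.001,-0.0008,-0.0005,0],[0.016,0.002,-0.0008,-0.0005,0],[0.016,0.003,-0.0008,-0.0005,0]]]}}

```text
time: 24.42
position: [0.4737, -0.1913, 0.2014]
tcp_rot: [-0.7, -0.042, 0.712, -0.041]
force: [0.4, -0.1, -0.9]
gripper_width: 0.0195
```

```bash
python3 -c "
from h import *
rel([.4735,-.1921,.200],6.72)"
```

```text
t 24.42 pos [ 0.4737 -0.1913  0.2014] yaw 6.72 F [ 0.4  -0.1  -0.89] T [ 0.035 -0.08   0.03 ] w 0.0195
shift mm [1.4 0.8 0.3] spin 0.0
```

It is entering freely, about 5 mm in with no contact force. I'll continue down.

Emit:
{"method": "apply_moves", "body": {"motion": [[[0.016,0.002,0,0,0],[0.016,0.004,0,0,0],[0.016,0.0065,0,0,0],[0.016,0.009,0,0,0]]]}}

```text
time: 24.75
position: [0.4735, -0.1913, 0.1921]
tcp_rot: [-0.7, -0.042, 0.712, -0.041]
force: [-0.3, 0.3, -1.3]
gripper_width: 0.0189
```

Emit:
{"method": "apply_moves", "body": {"motion": [[[0.016,0.001,0,0,0],[0.016,0.002,0,0,0],[0.016,0.003,0,0,0]]]}}

```text
time: 25.0
position: [0.4735, -0.1913, 0.189]
tcp_rot: [-0.7, -0.042, 0.712, -0.041]
force: [0.2, 0.4, -0.9]
gripper_width: 0.0183
```

```bash
python3 -c "
from h import *
rel([.4735,-.1921,.188],6.72)"
```

```text
t 25.0 pos [ 0.4735 -0.1913  0.189 ] yaw 6.72 F [ 0.22  0.4  -0.93] T [ 0.035 -0.017 -0.025] w 0.0183
shift mm [1.  0.8 0.1] spin 0.0
```

Emit:
{"method": "apply_moves", "body": {"motion": [[[0.016,0.0008,0,0,0],[0.016,0.0015,0,0,0],[0.016,0.0015,0,0,0]]]}}

```text
time: 25.25
position: [0.4737, -0.1913, 0.1882]
tcp_rot: [-0.7, -0.042, 0.712, -0.041]
force: [-1.4, 2.4, 6.0]
gripper_width: 0.0191
```

Emit:
{"method": "apply_moves", "body": {"motion": [[[0.016,0.0006,0,0,0],[0.016,0.001,0,0,0]]]}}

```text
time: 25.42
position: [0.4739, -0.1913, 0.1881]
tcp_rot: [-0.7, -0.042, 0.711, -0.041]
force: [-2.0, 3.9, 13.0]
gripper_width: 0.0196
```

It bottoms at TCP z 0.188, exactly as predicted for fully down. I'll release and withdraw.

Emit:
{"method": "apply_moves", "body": {"motion": [[[0.016,-0.0005,0,0,0],[0.045,-0.0005,0,0,0],[0.045,-0.0005,0,0,0],[0.045,-0.015,0,0,0],[0.045,-0.04,0,0,0]]], "squeeze": 20}}

```text
time: 25.83
position: [0.4731, -0.1911, 0.226]
tcp_rot: [-0.698, -0.042, 0.713, -0.041]
force: [0.8, 0.4, -0.2]
gripper_width: 0.0449
```

Emit:
{"method": "apply_moves", "body": {"motion": [[[0.045,-0.03,0,0,0],[0.045,-0.06,0.0,0.0,0],[0.045,-0.08,0.03,0.03,0],[0.045,-0.08,0.07,0.03,0],[0.045,-0.08,0.11,0.03,0]]]}}

```text
time: 26.25
position: [0.4577, -0.3046, 0.3091]
tcp_rot: [-0.7, -0.043, 0.711, -0.042]
force: [1.5, 0.0, -0.2]
gripper_width: 0.0453
```

Emit:
{"method": "apply_moves", "body": {"motion": [[[0.045,0,0.03,0.0,0],[0.045,0,0.06,0.0,0],[0.045,0,0.06,0.0,0],[0.045,0,0.06,0.0,0]]]}}

```text
time: 26.58
position: [0.4646, -0.3656, 0.308]
tcp_rot: [-0.7, -0.042, 0.712, -0.041]
force: [-0.5, 0.6, -0.1]
gripper_width: 0.0451
```

```bash
python3 -c "
from h import *
print(state()['time'],state()['position'])
for n in ('side','top'): cv2.imwrite('pics/z_'+n+'.png',imaging.get_image(n)[:,:,::-1])
im=imaging.get_image('side');cv2.imwrite('pics/z_c1.png',cv2.resize(np.clip(im[170:270,300:420,::-1]*1.4,0,255).astype(np.uint8),None,fx=6,fy=6,interpolation=2))
cv2.imwrite('pics/z_c2.png',cv2.resize(np.clip(im[260:390,270:380,::-1]*1.4,0,255).astype(np.uint8),None,fx=4.6,fy=4.6,interpolation=2))"
```

```text
26.5833 [ 0.4645529  -0.36555929  0.30796366]
```

View pics/z_c1.png

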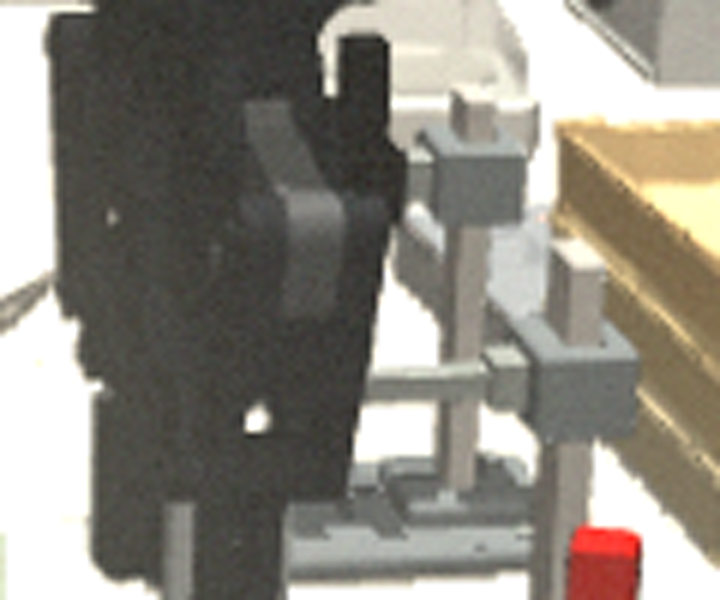

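View pics/z_c2.png

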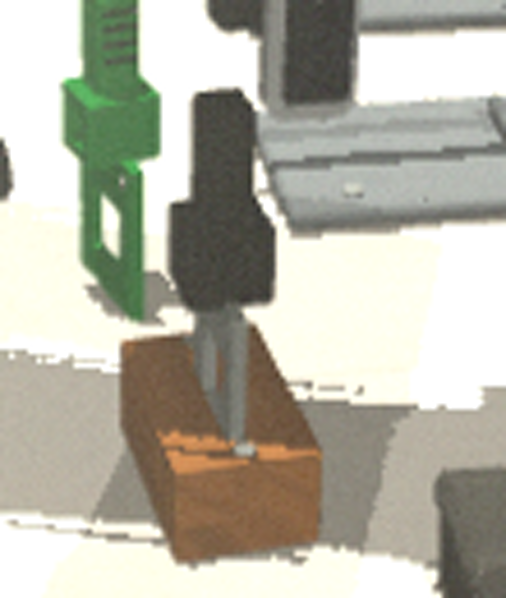

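View pics/z_top.png

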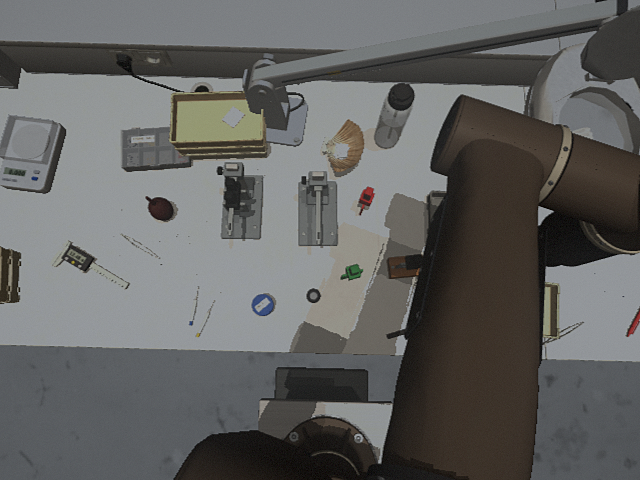

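```bash
python3 -c "
import cv2
im=cv2.imread('pics/z_top.png')[150:250,205:345];cv2.imwrite('pics/z_t.png',cv2.resize(cv2.convertScaleAbs(im,alpha=1.7),None,fx=5.5,fy=5.5,interpolation=2))"
```

```text
(no output)
```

View pics/z_t.png

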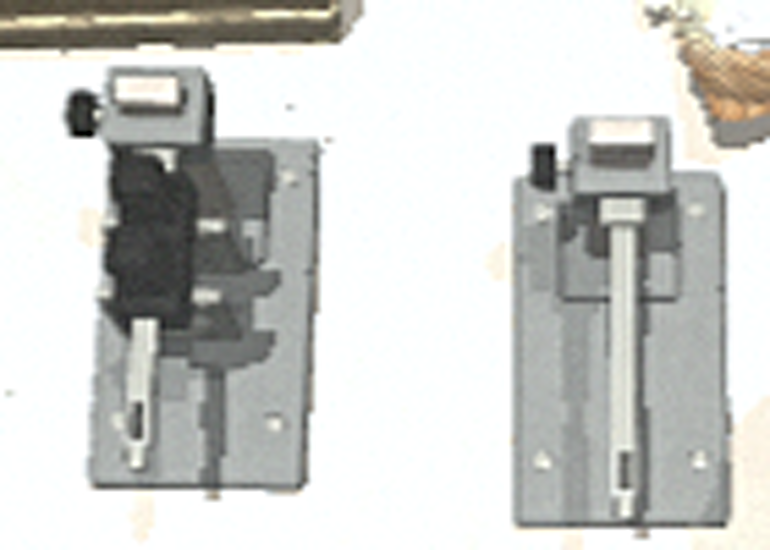

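Emit:
{"method": "apply_moves", "body": {"motion": [[[0.045,-0.02,-0.03,0.0,0],[0.045,-0.03,-0.065,0.01,0],[0.045,-0.03,-0.1,0.02,0],[0.045,-0.03,-0.1,0.03,0],[0.045,-0.03,-0.1,0.03,0]]]}}

```text
time: 27.15
position: [0.4221, -0.2656, 0.3409]
tcp_rot: [-0.701, -0.044, 0.711, -0.044]
force: [0.3, -0.4, 0.4]
gripper_width: 0.045
```

```bash
python3 -c "
from h import *
print(state()['time'],state()['position'],state()['force'])
im=imaging.get_image('side');cv2.imwrite('pics/y.png',im[:,:,::-1])
cv2.imwrite('pics/y1.png',cv2.resize(np.clip(im[170:270,300:420,::-1]*1.4,0,255).astype(np.uint8),None,fx=6,fy=6,interpolation=2))"
```

```text
27.15 [ 0.42211128 -0.26560858  0.34086338] [ 0.25847072 -0.40128782  0.37714497]
```

View pics/y.png

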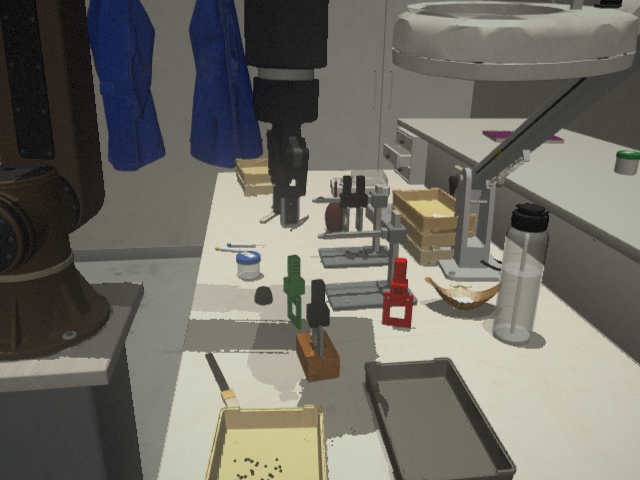

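View pics/y1.png

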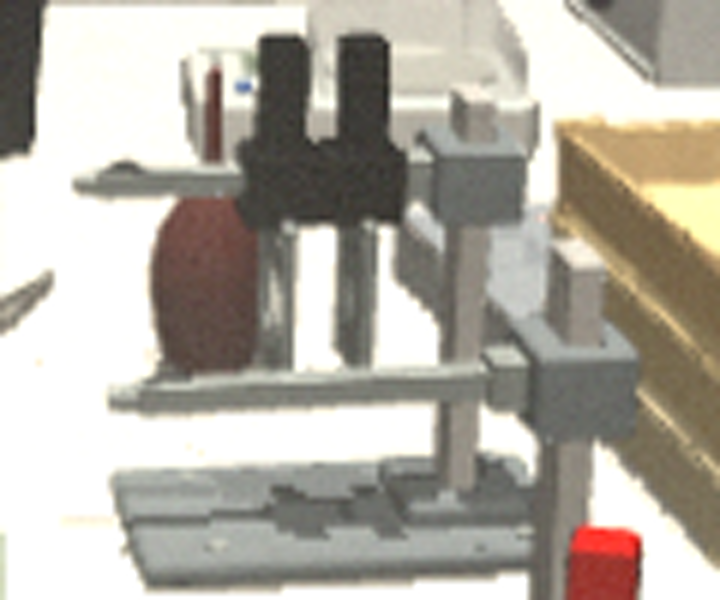

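```bash
python3 -c "
from bench import bot,state
print(bot.sign_off(),state()['time'])"
```

```text
the job is handed in; nothing more can be done
the job is handed in; nothing more can be done
```

I hung the two round-hole gauges home on the spare arm, and the square-window gauge stands fully down in the block's slot. I handed the job in at about 27 s of the 72 s allowed.

- **Spare arm height:** I felt for it with closed fingertips and checked the fingertip length on the post top. The centre line came out at about 146 mm, where the camera fit had said 143 mm.
- **Round-hole gauges:** Each went over the catch and on until it met solid contact, the first at the stop and the second against the first. In the last pictures the two collars touch each other and the stop, with no visible gap.
- **Square gauge:** It bottomed at the height predicted for fully down, with 13 N of push, and stands upright.
- **Left alone:** The loupe, the pot and the green and red look-alikes stand where they were.
- **Forces on the racks:** The highest reading was about 21 N, on the fingertip touch. The first try at getting a gauge onto the spare arm's nose was about 3.5 mm off sideways and touched it with 18 N. I backed off and lined it up again.

**What disagreed:** The second gauge stopped about 2 mm earlier than I had worked out. I put this down to the tool tilting and the first gauge shifting slightly in the grip, since the pictures show the collars touching.

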